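# Gather the casing bolts in the lip corner of the parts tote

### The job

Two casing bolts are still lying on the bench beside the grey parts tote: put both of them into the tote with the other three. Then take hold of the tote and tip it so that all five bolts slide down into the corner with the pouring lip, without tipping any bolt out and without leaning the tote against anything, and end your program while still holding it tilted and still (its low corner may rest on the bench), so that I can scoop the bolts out. Leave the tools where they are.

Things in the scene. Friction and masses are not known exactly. Their poses are not given: they have to be found in the camera images.
- tote: Open parts tote of smooth grey plastic, oily inside, loose on the bench; 0.28 kg empty, give or take a fifth. 230 (its x) x 170 (its y) x 70 mm tall, walls 4 mm, floor 5 mm thick, with a boxed rim round the top (242 x 182 mm over the rim). Only its (-x, +y) corner has a pouring lip. Origin: centre of the underside; z up.
- end_rim (a point): Middle of the top of the rim on the tote's +x end wall (116 mm to +x of the tote's centre, 70 mm up). The rim is 10 mm thick (wall included; 6 mm stand out beyond the wall) and 22 mm tall; it can be pinched from above anywhere, one finger inside, one outside. 60 N or more keeps it from turning in the fingers.
- lip_corner (a point): Inner bottom corner of the tote below the pouring lip (111 mm to -x, 81 mm to +y of the tote's centre, 5 mm up). Here the rim is cut away for 26 mm along both walls and a V-shaped pouring lip sticks out 23 mm beyond the corner; the wall below it is 50 mm high.
- high_corner (a point): Outer bottom corner of the tote diagonally across from the lip (115 mm to +x, 85 mm to -y of the tote's centre, on the underside): the corner that rises when the tote is tipped towards the lip.
- bolt1: Steel flanged hex casing bolt that starts in the tote, 31 mm long: hex head 17 mm across and 8 mm long, flange 24 mm in diameter and 3 mm thick, shank 12 mm in diameter and 20 mm long; 36 g. Origin on its axis, half way along (15.5 mm from either end; the shank begins 4.5 mm towards the head); x points along the axis from head to tip.
- bolt2: Steel flanged hex casing bolt that starts in the tote, 31 mm long: hex head 17 mm across and 8 mm long, flange 24 mm in diameter and 3 mm thick, shank 12 mm in diameter and 20 mm long; 36 g. Origin on its axis, half way along (15.5 mm from either end; the shank begins 4.5 mm towards the head); x points along the axis from head to tip.
- bolt3: Steel flanged hex casing bolt that starts in the tote, 31 mm long: hex head 17 mm across and 8 mm long, flange 24 mm in diameter and 3 mm thick, shank 12 mm in diameter and 20 mm long; 36 g. Origin on its axis, half way along (15.5 mm from either end; the shank begins 4.5 mm towards the head); x points along the axis from head to tip.
- stray_a: The same kind of bolt (see bolt1), lying on the bench to the left or right of the tote at the start. It rests on its flange and its tip, the axis 17 degrees from level with the tip low, the origin 10 mm above the bench; it can be pinched from above across the 12 mm shank or the flange. Its place may be swapped with the other stray bolt's or a socket's.
- stray_b: The same kind of bolt (see bolt1), lying on the bench to the left or right of the tote at the start. It rests on its flange and its tip, the axis 17 degrees from level with the tip low, the origin 10 mm above the bench; it can be pinched from above across the 12 mm shank or the flange. Its place may be swapped with the other stray bolt's or a socket's.
- socket_a: Bystander: impact socket standing upright on the bench, 32 mm in diameter, 68 mm tall. Origin: centre of its underside.
- socket_b: Bystander: impact socket standing upright on the bench, 28 mm in diameter, 62 mm tall. Origin: centre of its underside.
- pliers: Bystander: long-nosed pliers lying flat on the left, 203 mm long, 62 mm wide, 15 mm high. Origin under the pivot; x towards the jaws (68 mm; the handles reach 142 mm back).
- circlip_pliers: Bystander: circlip pliers lying flat on the right, 178 mm long, 62 mm wide, 15 mm high. Origin under the pivot; x towards the jaws (46 mm; the handles reach 132 mm back).
- scraper: Bystander: gasket scraper with a wooden handle lying flat on the right, 193 x 36 x 18 mm. Origin under the joint of handle and blade; x towards the blade.
- marker: Bystander: white marker pen lying at the back right, 135 mm long, 13 mm thick. Origin under its middle; x towards the cap.
- valve_block: Fixed: cast aluminium valve block with eight solenoids at the back of the bench, about 245 x 300 x 50 mm. Origin: middle of its front edge, on the bench.
- control_unit: Fixed: black control unit in a moulded frame at the back left, about 200 x 310 mm, 30 mm high (connector 76 mm). Origin: middle of its front edge, on the bench.
- tote_mid (a point): Middle of the tote, 30 mm above its underside, on its vertical axis. The bolts begin to slide on the oily floor at a tilt of 10 to 14 degrees; to run on along a wall they need about 25 degrees, downhill at 45 degrees to both walls, towards the lip corner (more if it is askew); 30 to 35 degrees moves them all.

How it is judged:
By the outcome, as a careful person would: the job done as asked, in the order asked, and still so for the second after the job is handed in, while the arm keeps its last pose, push and grip.
It also fails if it takes over 64 s, if anything falls off the work surface, if the arm or the gripper's body presses on something with over 40 N, if the wrist force passes 120 N, or if a joint passes its speed limit or range.

### The arm

A 6-joint arm with a two-finger parallel gripper is mounted at the origin on the work surface. World frame = base frame: x ahead of the robot, y to its left, z up, the work surface at z = 0. Lengths are in m, angles in rad, forces in N, time in s.
With the tool pointing down it reaches from about 0.35 to 0.85 m from the base axis. Payload 8.1 kg.
Tool frame: the origin (TCP) lies at the very end of the fingers, on their centre line; the grasp point (between the pads) lies 19 mm behind it; z points along the fingers, y is the line along which they close (so a half turn about z gives the same grasp; the last joint's range is limited). The gripper opens to 93 mm and grips with 3 to 60 N. Pads are 15 mm wide; open, the fingers measure 128 mm over their backs; the gripper's body (75 mm by 188 mm) begins 65 mm behind the grasp point.
Start: joints at [-1.379, 0.13, 1.488, -0, 1.523, -0.085], TCP at [0.164, -0.577, 0.219] pointing down, gripper open.
Joint ranges: [-2.96, 2.96], [-0.89, 2.26], [0.02, 2.5], [-1.34, 4.48], [0, 2.73], [-2.66, 2.66]. Speed limits (rad/s): [2.39, 2.39, 2.79, 3.14, 3.14, 3.14].

### API

Orientations are given as a rotation vector (axis times angle).
In Python, from plant import monitor, eyes, ticket gives the robot as it stands.
- The arm moves only by the tool arm_command, never from a script. Its argument "deltas" is a list that holds one entry, the list of rows, each a list of 6 numbers: the shift along the world's x, y, z in cm, then the turn, a rotation vector about the world's x, y, z in degrees. In form: [[[tx, ty, tz, rx, ry, rz], ...]]. A call has 1 to 12 rows; each row shifts and turns the commanded pose from where the row before left it; what a row does not reach is not made up. A row lasts 1/12 s, in which the tool goes at most 41.7 mm and 7.16 degrees, less where a joint would pass 70% of its speed; a pose out of reach is approached as far as the arm can. A call is refused whole if a number of a shift passes 4.17 or a number of a turn 7.16, either way. A call with a gripper value outside its range is refused whole. "gripper" is the opening, from -1 (shut) to 1 (fully open), set as the call begins (left out, the last holds). The fingers move at their own pace and stop on an object; "squeeze" is the grip in N (left out, the last holds). Time passes only in rows, so rows that do not move let the fingers close. It gives the time, the measured TCP pose, the force, the opening and the grip force at its end, in the units of the state.
- monitor.read_state(): the state, without advancing time (a new reading comes with each control period).
- eyes.read_camera(name): name is "scene" or "top"; returns the picture (420x560x3 uint8, blue, green, red); there is no depth.
- eyes.camera_model(name): a dict with "fx", "fy", "cx", "cy" (pixels), "k1" (the pictures are not rectified: a ray, as slopes to the right and down, at radius r is drawn at 1 + k1 r^2 times it, then the intrinsics apply), "rvec" (rotation vector, rad) and "tvec" (3), from world to camera coordinates, as OpenCV has them. Camera axes: x right, y down, z forward; pixel columns grow to the right and rows downward; lengths in m; the calibration is good to about 2 mm. A picture is of the moment at which its call begins. camera_model takes no time and is no camera call.
- ticket.close_job(): hands the job in; it is judged then, once.
The state is a dict: "t": time; "q": joint angles; "dq": joint speeds; "joint_torque": joint torques, N m; "tool_pos": TCP position; "orientation": TCP orientation; "force": force on the tool from outside, world axes, zero at the start; "wrist_torque": the same for the moment, N m; "opening": finger opening in m; "gripper_force": force on a finger pad.
Only numpy, scipy, OpenCV 4.12 (cv2) and the standard library are available. Lean on these libraries where they do the work, as an engineer would, in place of code of your own. Each camera call takes 0.05 s, during which the arm holds its last target. There are 200 camera calls.

## Working session

There is one attempt and no reset: what is moved stays moved. The work goes in short steps, Python scripts to look and compute and a tool call to move; the robot and the scene stay as the last step left them, time stands still between calls to the robot, and variables do not carry over. Pictures are saved under pics/ and viewed, at most 10 in all, crops included, and the job is handed in when it is done.

Besides the shell and the picture viewer there is one more tool, called after "Emit:" as a command line: name --argument value ..., lists and objects as JSON in quotes. arm_command: Moves the arm, as the interface text tells. Its arguments: {"type":"object","properties":{"deltas":{"type":"array"},"gripper":{"type":"number"},"squeeze":{"type":"number"}},"required":["deltas"]}

```bash
mkdir -p pics; ls; python3 - <<'E'
from plant import monitor, eyes, ticket
import cv2
for n in("top","scene"):
    cv2.imwrite(f"pics/{n}0.png",eyes.read_camera(n)); print(eyes.camera_model(n))
s=monitor.read_state();print(s)
E
```

```text
pics
{'fx': 431.8645870288558, 'fy': 431.8645870288558, 'cx': 273.03899155252924, 'cy': 212.71623123817272, 'k1': -0.1250552756946769, 'rvec': array([ 2.18836507, -2.19175433,  0.09892224]), 'tvec': array([-1.13377229e-03,  5.61800216e-01,  1.64044062e+00])}
{'fx': 427.49145170408315, 'fy': 427.49145170408315, 'cx': 279.2730904545091, 'cy': 208.74356842102662, 'k1': 0.04385831245056672, 'rvec': array([ 2.03252754,  0.75614372, -0.42520942]), 'tvec': array([-0.40415037, -0.14863943,  1.65505927])}
{'t': 0.1, 'q': array([-1.37936851e+00,  1.31060564e-01,  1.48917022e+00,  1.73320482e-05,
        1.52300260e+00, -8.53786437e-02]), 'dq': array([-0.00263342, -0.00051215, -0.00355411, -0.00056679,  0.00027895,
       -0.00111726]), 'joint_torque': array([-3.99477794e-04, -5.61341536e+01, -4.93095767e+01,  7.67460745e-02,
        2.90790852e-02, -8.36423624e-05]), 'tool_pos': array([ 0.16391336, -0.57664374,  0.21770742]), 'orientation': array([-3.10992786e+00, -4.33192278e-01,  1.09381393e-04]), 'force': array([-1.03761677, -0.01296286,  0.88305621]), 'wrist_torque': array([ 0.02756686,  0.02756447, -0.02755607]), 'gripper_force': 0.0, 'opening': 0.09303556783666618}
```

View pics/top0.png

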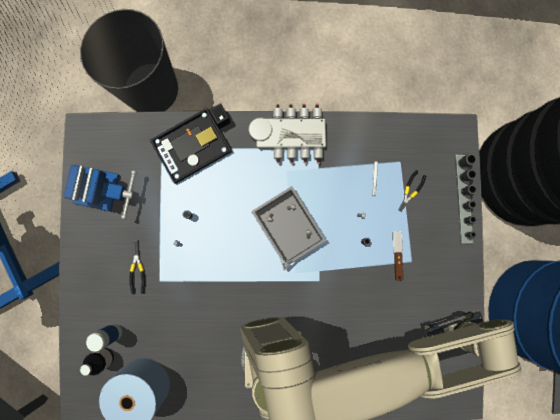

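View pics/scene0.png

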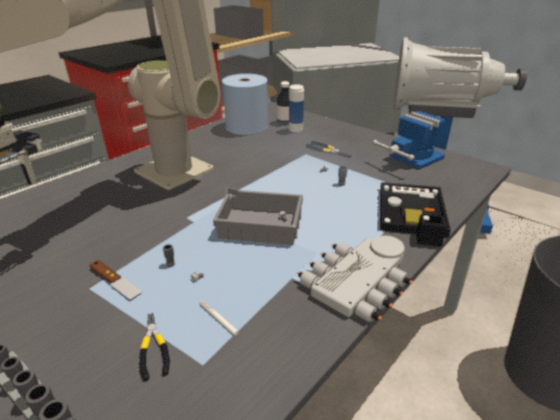

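Top view: strays at about (179,244) on the left and (362,215) on the right. The sockets are at (190,216) and (366,242), and the tote centre is near (290,228). I'll zoom in on these.

```bash
cat > h.py <<'E'
import numpy as np,cv2
from plant import monitor, eyes
from scipy.spatial.transform import Rotation as R
def cam(n):
    m=eyes.camera_model(n);return m,R.from_rotvec(m['rvec']).as_matrix(),np.array(m['tvec'])
def ray(n,u,v):
    m,Rm,t=cam(n);d=np.array([(u-m['cx'])/m['fx'],(v-m['cy'])/m['fy']]);s=d.copy()
    for _ in range(20): s=d/(1+m['k1']*(s@s))
    return -Rm.T@t, Rm.T@np.array([*s,1])
def onz(n,u,v,z):
    c,d=ray(n,u,v);return c+d*(z-c[2])/d[2]
def proj(n,P):
    m,Rm,t=cam(n);p=Rm@np.array(P)+t;s=p[:2]/p[2];s=s*(1+m['k1']*(s@s));return s*m['fx']+[m['cx'],m['cy']]
def tri(ps):
    A=0;b=0
    for n,u,v in ps:
        c,d=ray(n,u,v);d/=np.linalg.norm(d);P=np.eye(3)-np.outer(d,d);A=A+P;b=b+P@c
    return np.linalg.solve(A,b)
E
python3 - <<'E'
import cv2,numpy as np
from h import *
t=cv2.imread('pics/top0.png');s=cv2.imread('pics/scene0.png')
def c(i,x,y,w,h,W,H):return cv2.resize(i[y:y+h,x:x+w],(W,H),interpolation=cv2.INTER_CUBIC)
A=c(t,240,178,100,100,400,400);D=c(s,208,183,100,66,400,264)
B=c(t,167,204,40,52,240,312) ;C=c(t,346,200,40,52,240,312)
im=np.zeros((600,800,3),np.uint8);im[:400,:400]=A;im[:264,400:]=D;im[280:592,400:640]=B;im[280:592,640:800]=C[:,:160]
cv2.imwrite('pics/z1.png',im)
for u,v in((179,244),(362,215),(190,216),(366,242)):print(onz('top',u,v,.01).round(3))
E
```

```text
[0.442 0.362 0.01 ]
[ 0.553 -0.35   0.01 ]
[0.55 0.32 0.01]
[ 0.448 -0.364  0.01 ]
```

View pics/z1.png

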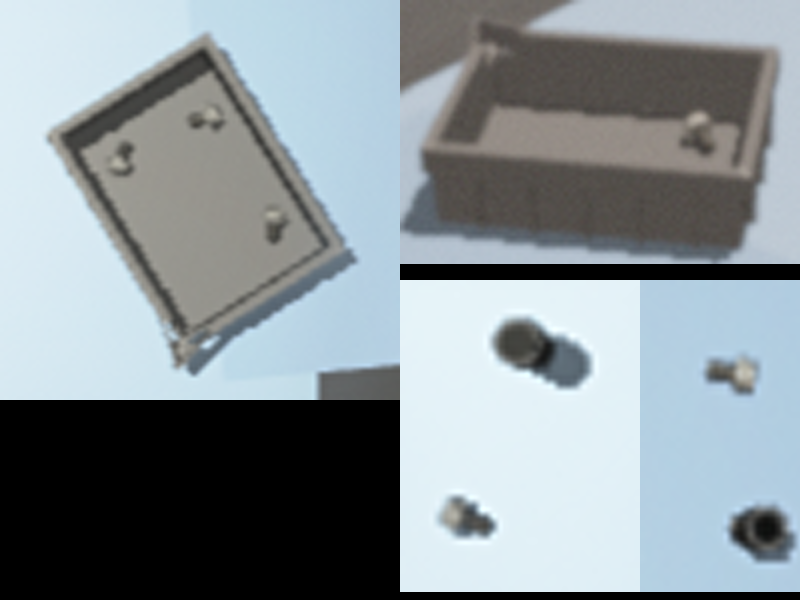

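The lip is at the bottom of the crop, about pixel (285,267), so the tote yaw is about 32°. The bolt heads face outwards, with tips pointing right (left stray) and left (right stray). Next I'll measure precisely.

```bash
python3 - <<'E'
from h import *
t=cv2.imread('pics/top0.png').astype(int)
sc=cv2.imread('pics/scene0.png').astype(int)
def blob(im,cam,u,v,z,r=9,k=0.5):
    w=im[v-r:v+r+1,u-r:u+r+1]; d=w[...,0]-w[...,2]; bg=np.median(d); m=(d<bg*k)
    n,l,st,c=cv2.connectedComponentsWithStats(m.astype(np.uint8),connectivity=8)
    i=1+np.argmax(st[1:,4]); ys,xs=np.nonzero(l==i)
    P=np.array([onz(cam,x+u-r,y+v-r,z)[:2] for x,y in zip(xs,ys)]);
    c=P.mean(0);U,S,V=np.linalg.svd(P-c);a=V[0];q=(P-c)@a
    # head end brighter/wider: width each side
    wd=[np.ptp((P-c)[s]@V[1]) for s in (q>np.ptp(q)*.1,q<-np.ptp(q)*.1)]
    print(cam,bg,len(xs),'px',xs.mean()+u-r,ys.mean()+v-r,'mid',c.round(4),(P[q.argmax()]+P[q.argmin()])/2,'ax',a.round(3),'len',np.ptp(q),'wid+-',wd)
for u,v in((179,244),(362,215)):
    for k in(.4,.6):blob(t,'top',u,v,.009,k=k)
for n in [(323,169),(197,275)]: blob(sc,'scene',*n,.009)
f=lambda X,Y:(240+(X+.5)/4-.5,178+(Y+.5)/4-.5)
K=[(207,38),(52,137),(345,248)]
for X,Y in K+[(180,355)]:print(X,Y,onz('top',*f(X,Y),.07).round(4))
W=[onz('top',*f(X,Y),.07)for X,Y in K]
print('sizes',np.linalg.norm(W[0]-W[1]),np.linalg.norm(W[0]-W[2]),'yaws',np.degrees(np.arctan2(*(W[0]-W[2])[1::-1])),np.degrees(np.arctan2(*(W[1]-W[0])[1::-1]))-90,'ctr',(W[1]+W[2])/2)
for n,X,Y in[('b',122,158),('b',210,117),('b',275,222)]:print(onz('top',*f(X,Y),.018).round(3))
# scene crop triangulated corners: far-right and near-right
g=lambda X,Y:(208+(X-400+.5)/4-.5,183+(Y+.5)/4-.5)
print('tri far +x+y?',[tri([('top',*f(*a)),('scene',*g(*b))]).round(4) for a,b in(((52,137),(776,50)),((207,38),(752,172)),((345,248),(426,156)))])
s=monitor.read_state();print(R.from_rotvec(s['orientation']).as_matrix().round(3))
E
```

```text
top 21.0 24 px 177.04166666666666 243.16666666666666 mid [0.4449 0.3695] [0.44364798 0.36774898] ax [0.351 0.937] len 0.029761998541244276 wid+- [np.float64(0.014949810831192517), np.float64(0.007207882261252175)]
top 21.0 25 px 177.08 243.12 mid [0.4451 0.3694] [0.44364798 0.36774898] ax [0.345 0.939] len 0.02975372685950943 wid+- [np.float64(0.014905404403713522), np.float64(0.007225815557965238)]
top 47.0 29 px 361.0689655172414 215.13793103448276 mid [ 0.5529 -0.3461] [ 0.5514763  -0.34383636] ax [0.126 0.992] len 0.02878314525108154 wid+- [np.float64(0.00877271573514422), np.float64(0.019963798990017836)]
top 47.0 36 px 361.19444444444446 215.22222222222223 mid [ 0.5526 -0.3466] [ 0.55735008 -0.34592461] ax [0.135 0.991] len 0.03140879956281194 wid+- [np.float64(0.012191539885632072), np.float64(0.020508234886084206)]
scene 21.0 33 px 324.969696969697 167.75757575757575 mid [0.4404 0.3772] [0.43623857 0.37673128] ax [ 0.329 -0.944] len 0.04861079126424815 wid+- [np.float64(0.02136805965581324), np.float64(0.01931581213767576)]
scene 26.0 77 px 195.54545454545453 276.1168831168831 mid [ 0.5476 -0.3477] [ 0.54558336 -0.35122219] ax [ 0.734 -0.68 ] len 0.035592348176372704 wid+- [np.float64(0.023116770320960968), np.float64(0.02883424280033562)]
207 38 [ 0.6544 -0.0704  0.07  ]
52 137 [0.5613 0.0749 0.07  ]
345 248 [ 0.4572 -0.1983  0.07  ]
180 355 [ 0.3585 -0.0438  0.07  ]
sizes 0.17256271946660542 0.23509533714997716 yaws 32.9677312262334 32.65108631042028 ctr [ 0.50926688 -0.06167235  0.07      ]
[0.545 0.009 0.018]
[ 0.585 -0.076  0.018]
[ 0.483 -0.138  0.018]
tri far +x+y? [array([0.5625, 0.0759, 0.0699]), array([ 0.6557, -0.0691,  0.0712]), array([ 0.4579, -0.1983,  0.0647])]
[[ 0.962  0.273 -0.   ]
 [ 0.273 -0.962  0.002]
 [ 0.    -0.002 -1.   ]]
```

Checks agree: rim height triangulates to about 70 mm, sizes are near those given, and yaw is 32.8°. Bolt lengths come out at about 30 mm. I'm going to the right stray, shank near (0.554, -0.340), closing angle -7.5°.

Emit:
arm_command --deltas '[[[3.25, 1.97, -0.6, 0, 0, 5.56], [3.25, 1.97, -0.6, 0, 0, 5.56], [3.25, 1.97, -0.6, 0, 0, 5.56], [3.25, 1.97, -0.6, 0, 0, 5.56], [3.25, 1.97, -0.6, 0, 0, 5.56], [3.25, 1.97, -0.6, 0, 0, 5.56], [3.25, 1.97, -0.6, 0, 0, 5.56], [3.25, 1.97, -0.6, 0, 0, 5.56], [3.25, 1.97, -0.6, 0, 0, 5.56], [3.25, 1.97, -0.6, 0, 0, 5.56], [3.25, 1.97, -0.6, 0, 0, 5.56], [3.25, 1.97, -0.6, 0, 0, 5.56]]]' --gripper 0 --squeeze 25

```text
t: 1.1
tool_pos: [0.5552, -0.3392, 0.1458]
orientation: [-2.355, -2.078, 0.0]
force: [-0.5, -0.0, 0.1]
opening: 0.0463
gripper_force: 0.0
```

Emit:
arm_command --deltas '[[[-0.1, -0.1, -3.5, 0, 0, 0], [0, 0, -3.5, 0, 0, 0], [0, 0, -3.0, 0, 0, 0], [0, 0, -2.0, 0, 0, 0], [0, 0, -1.5, 0, 0, 0], [0, 0, -0.6, 0, 0, 0], [0, 0, 0, 0, 0, 0]]]'

```text
t: 1.68
tool_pos: [0.5519, -0.3411, 0.0039]
orientation: [-2.358, -2.071, 0.001]
force: [-0.3, -0.1, 0.5]
opening: 0.0467
gripper_force: 0.0
```

```bash
python3 - <<'E'
from h import *
print(monitor.read_state()['tool_pos'])
a=eyes.read_camera('scene');b=eyes.read_camera('top')
u,v=[int(x) for x in proj('scene',[.554,-.34,.03])];w,x=[int(q) for q in proj('top',[.554,-.34,.03])]
f=lambda i,u,v:cv2.resize(i[v-25:v+25,u-25:u+25],(400,400),interpolation=cv2.INTER_CUBIC)
cv2.imwrite('pics/g1.png',np.hstack([f(a,u,v),f(b,w,x)]))
E
```

```text
[ 0.5519329  -0.34107517  0.0038942 ]
```

View pics/g1.png

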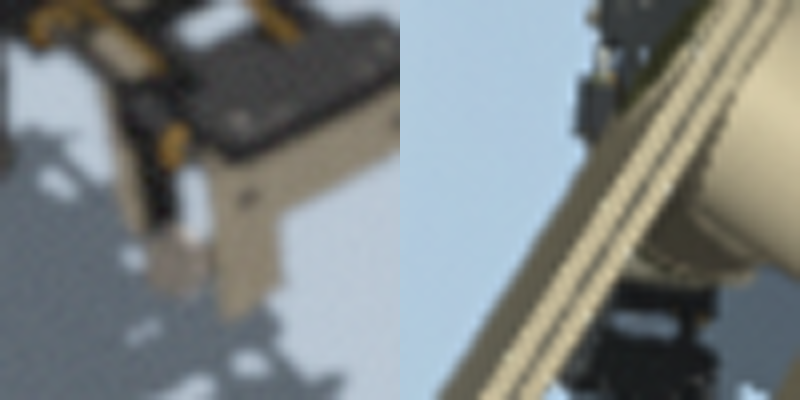

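The bolt (crop about (175,265)) lies between the fingers, so I'll close.

Emit:
arm_command --deltas '[[[0, 0, 0, 0, 0, 0], [0, 0, 0, 0, 0, 0], [0, 0, 0, 0, 0, 0], [0, 0, 0, 0, 0, 0], [0, 0, 0, 0, 0, 0], [0, 0, 0, 0, 0, 0], [0, 0, 0, 0, 0, 0]]]' --gripper -1 --squeeze 25

```text
t: 2.37
tool_pos: [0.5531, -0.3418, 0.0059]
orientation: [2.36, 2.073, 0.0]
force: [0.4, -0.0, 1.4]
opening: 0.0114
gripper_force: 25.0
```

Emit:
arm_command --deltas '[[[0, 0, 2, 0, 0, 0], [0, 0, 3.5, 0, 0, 0], [0, 0, 3.5, 0, 0, 0], [-1.3, 3.4, 1.5, 0, 0, 0], [-1.3, 3.4, 0.5, 0, 0, 0], [-1.3, 3.4, 0, 0, 0, 0], [-1.3, 3.4, 0, 0, 0, 0], [-1.3, 3.4, 0, 0, 0, 0], [-1.3, 3.4, 0, 0, 0, 0], [-1.3, 3.4, 0, 0, 0, 0], [-1.3, 3.4, 0, 0, 0, 0], [-0.2, 0.3, 0, 0, 0, 0]]]'

```text
t: 3.37
tool_pos: [0.4447, -0.0623, 0.1149]
orientation: [-2.356, -2.074, -0.0]
force: [-1.3, 0.7, -0.9]
opening: 0.0113
gripper_force: 25.0
```

Emit:
arm_command --deltas '[[[0, -0.4, -2.5, 0, 0, 0], [0, 0, -2.5, 0, 0, 0], [0, 0, -2.0, 0, 0, 0], [0, 0, -1.5, 0, 0, 0], [0, 0, -0.8, 0, 0, 0], [0, 0, 0, 0, 0, 0]]]'

```text
t: 3.87
tool_pos: [0.4454, -0.0705, 0.0207]
orientation: [-2.358, -2.071, 0.003]
force: [-0.0, -0.7, 0.6]
opening: 0.011
gripper_force: 25.0
```

Emit:
arm_command --deltas '[[[0, 0, 0, 0, 0, 0], [0, 0, 0, 0, 0, 0], [0, 0, 0, 0, 0, 0], [0, 0, 1.0, 0, 0, 0], [0, 0, 3, 0, 0, 0], [0, 0, 3.5, 0, 0, 0], [0, 0, 3, 0, 0, 0]]]' --gripper -0.2

```text
t: 4.45
tool_pos: [0.4472, -0.0708, 0.1307]
orientation: [2.36, 2.072, 0.001]
force: [1.1, -0.4, 0.2]
opening: 0.0368
gripper_force: 0.0
```

Emit:
arm_command --deltas '[[[0, 3.9, 0.5, 0, 0, -1.2], [0, 3.9, 0.5, 0, 0, -1.2], [0, 3.9, 0, 0, 0, -1.2], [0, 3.9, 0, 0, 0, -1.2], [0, 3.9, 0, 0, 0, -1.2], [-0.1, 3.9, 0, 0, 0, -1.2], [-0.1, 3.9, 0, 0, 0, -1.2], [-0.1, 3.9, 0, 0, 0, -1.2], [-0.1, 3.9, 0, 0, 0, -1.2], [-0.1, 3.9, 0, 0, 0, -1.2], [-0.1, 3.9, 0, 0, 0, -1.2], [0, 0.3, 0, 0, 0, 0]]]' --gripper 0

```text
t: 5.45
tool_pos: [0.4402, 0.3671, 0.1393]
orientation: [-2.579, -1.79, -0.005]
force: [0.7, 0.5, -0.1]
opening: 0.0467
gripper_force: 0.0
```

```bash
python3 - <<'E'
from h import *
a=eyes.read_camera('scene');b=eyes.read_camera('top')
cv2.imwrite('pics/s1.png',a)
u,v=274,228
cv2.imwrite('pics/g2.png',cv2.resize(b[v-60:v+60,u-40:u+80],(600,600),interpolation=cv2.INTER_CUBIC))
s=monitor.read_state();print(s['tool_pos'],s['q'],R.from_rotvec(s['orientation']).as_matrix()[:,1])
E
```

```text
[0.44071625 0.36293991 0.13873998] [ 5.99167367e-01  1.02449091e-01  1.66599430e+00 -7.13637299e-05
  1.37222265e+00  9.55877623e-01] [ 9.37055316e-01 -3.49180448e-01  5.91713520e-04]
```

View pics/g2.png

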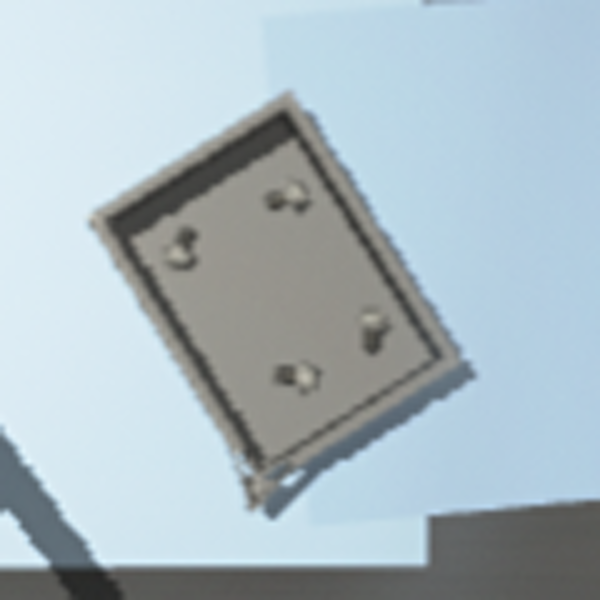

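Four bolts are now in the tote; the new one is at crop (298,376). Tote unmoved. Now the left stray.

Emit:
arm_command --deltas '[[[0.1, -0.1, -3.5, 0, 0, 0], [0, 0, -3.5, 0, 0, 0], [0, 0, -2.8, 0, 0, 0], [0, 0, -2.0, 0, 0, 0], [0, 0, -1.0, 0, 0, 0], [0, 0, -0.5, 0, 0, 0], [0, 0, 0, 0, 0, 0]]]'

```text
t: 6.13
tool_pos: [0.4422, 0.3594, 0.0047]
orientation: [2.584, 1.787, -0.001]
force: [1.2, -0.5, 0.0]
opening: 0.0461
gripper_force: 0.0
```

Emit:
arm_command --deltas '[[[0, 0, 0, 0, 0, 0], [0, 0, 0, 0, 0, 0], [0, 0, 0, 0, 0, 0], [0, 0, 0, 0, 0, 0], [0, 0, 0, 0, 0, 0], [0, 0, 0, 0, 0, 0], [0, 0, 0, 0, 0, 0]]]' --gripper -1 --squeeze 25

```text
t: 6.72
tool_pos: [0.4422, 0.3604, 0.0049]
orientation: [-2.583, -1.788, -0.001]
force: [-0.3, -0.2, 0.9]
opening: 0.0114
gripper_force: 25.0
```

Emit:
arm_command --deltas '[[[0, 0, 2, 0, 0, 0], [0, 0, 3.5, 0, 0, 0], [0, 0, 3.5, 0, 0, 0], [0.3, -1.7, 2.0, 0, 0, 0], [0.6, -3.9, 0.5, 0, 0, 0], [0.6, -3.9, 0, 0, 0, 0], [0.6, -3.9, 0, 0, 0, 0], [0.6, -3.9, 0, 0, 0, 0], [0.6, -3.9, 0, 0, 0, 0], [0.6, -3.9, 0, 0, 0, 0], [0.6, -3.9, 0, 0, 0, 0], [0.6, -3.9, 0, 0, 0, 0]]]'

```text
t: 7.72
tool_pos: [0.4928, 0.0294, 0.1198]
orientation: [2.583, 1.788, 0.0]
force: [0.4, -0.3, 0.3]
opening: 0.0112
gripper_force: 25.0
```

Emit:
arm_command --deltas '[[[0.6, -3.9, 0, 0, 0, 0], [0.6, -3.9, 0, 0, 0, 0], [0, 0, 0, 0, 0, 0], [0, 0, 0, 0, 0, 0]]]'

```text
t: 8.05
tool_pos: [0.5049, -0.0487, 0.1196]
orientation: [-2.587, -1.783, 0.0]
force: [0.4, -0.0, -0.0]
opening: 0.011
gripper_force: 25.0
```

Emit:
arm_command --deltas '[[[0, 0, -3, 0, 0, 0], [0, 0, -3, 0, 0, 0], [0, 0, -2.0, 0, 0, 0], [0, 0, -1.3, 0, 0, 0], [0, 0, -0.6, 0, 0, 0], [0, 0, 0, 0, 0, 0]]]'

```text
t: 8.55
tool_pos: [0.5034, -0.0451, 0.0189]
orientation: [-2.58, -1.788, 0.003]
force: [-1.0, 0.2, 0.1]
opening: 0.0113
gripper_force: 25.0
```

Emit:
arm_command --deltas '[[[0, 0, 0, 0, 0, 0], [0, 0, 0, 0, 0, 0], [0, 0, 0, 0, 0, 0], [0, 0, 1.0, 0, 0, 0], [0, 0, 3, 0, 0, 0], [0, 0, 3.5, 0, 0, 0], [0, 0, 3, 0, 0, 0]]]' --gripper -0.2

```text
t: 9.13
tool_pos: [0.5052, -0.0468, 0.1287]
orientation: [2.583, 1.787, 0.001]
force: [0.9, 0.3, -0.0]
opening: 0.0371
gripper_force: 0.0
```

Emit:
arm_command --deltas '[[[1.26, 0.6, 0, 0, 0, 6.65], [1.26, 0.6, 0, 0, 0, 6.65], [1.26, 0.6, 0, 0, 0, 6.65], [1.26, 0.6, 0, 0, 0, 6.65], [1.26, 0.6, 0, 0, 0, 6.65], [1.26, 0.6, 0, 0, 0, 6.65], [1.26, 0.6, 0, 0, 0, 6.65], [1.26, 0.6, 0, 0, 0, 6.65], [0, 0, 0, 0, 0, 0], [0, 0, 0, 0, 0, 0]]]' --gripper 0

```text
t: 9.97
tool_pos: [0.6062, 0.0013, 0.1267]
orientation: [1.512, 2.753, 0.0]
force: [-0.5, -0.4, -0.4]
opening: 0.0466
gripper_force: 0.0
```

```bash
python3 - <<'E'
from h import *
a=eyes.read_camera('scene');b=eyes.read_camera('top')
A=cv2.resize(a[140:265,190:330],(560,500),interpolation=cv2.INTER_CUBIC)
cv2.imwrite('pics/g3.png',np.hstack([A,cv2.resize(b[195:295,250:298],(240,500),interpolation=cv2.INTER_CUBIC)]))
s=monitor.read_state();print(s['tool_pos'],s['q'],R.from_rotvec(s['orientation']).as_matrix()[:,1])
E
```

```text
[0.60540712 0.00092275 0.12620222] [-8.30226139e-02  2.04310148e-01  1.57696981e+00 -2.04993326e-04
  1.36020190e+00 -6.48161337e-01] [ 8.44491376e-01  5.35569150e-01 -3.27091211e-05]
```

View pics/g3.png

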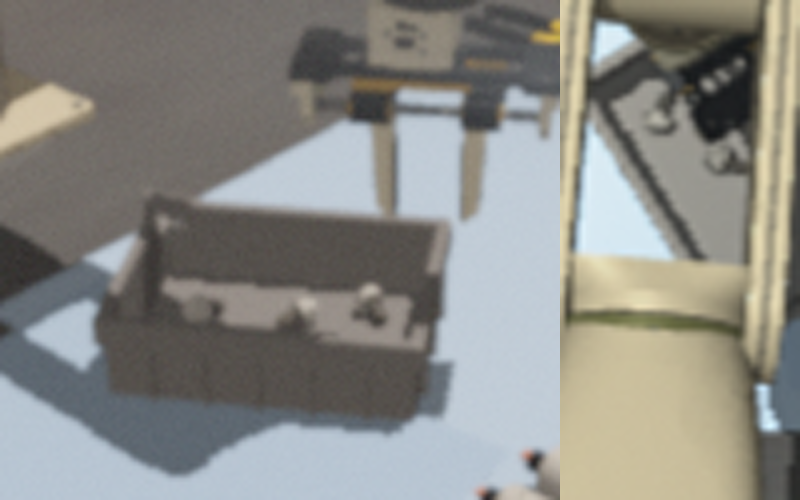

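Both strays are in the tote, and the open fingers straddle the +x rim. Descending to pinch it.

Emit:
arm_command --deltas '[[[0.05, 0, -3, 0, 0, 0.3], [0, 0, -2.5, 0, 0, 0], [0, 0, -1.8, 0, 0, 0], [0, 0, -0.9, 0, 0, 0], [0, 0, -0.3, 0, 0, 0], [0, 0, 0, 0, 0, 0]]]'

```text
t: 10.57
tool_pos: [0.6057, 0.001, 0.0405]
orientation: [-1.503, -2.757, 0.001]
force: [0.3, 0.7, 0.1]
opening: 0.0465
gripper_force: 0.0
```

Emit:
arm_command --deltas '[[[0, 0, 0, 0, 0, 0], [0, 0, 0, 0, 0, 0], [0, 0, 0, 0, 0, 0], [0, 0, 0, 0, 0, 0], [0, 0, 0, 0, 0, 0], [0, 0, 0, 0, 0, 0], [0, 0, 0, 0, 0, 0], [0, 0, 0, 0, 0, 0], [0, 0, 0, 0, 0, 0]]]' --gripper -1 --squeeze 60

```text
t: 11.32
tool_pos: [0.6067, 0.0014, 0.0412]
orientation: [1.502, 2.759, 0.001]
force: [1.0, 2.3, 5.0]
opening: 0.0097
gripper_force: 60.0
```

```bash
python3 - <<'E'
import numpy as np
th=np.radians(np.arange(0,35.6,1.5));r,h=22.34,4.1
s=r*np.cos(th)-h*np.sin(th);z=h*np.cos(th)+r*np.sin(th)
ds=np.diff(s)
for i in range(len(ds)):print(i,(ds[i]*.977).round(2),(-ds[i]*.213).round(2),np.diff(z)[i].round(2))
print('turn',-.213*1.5,-.977*1.5)
E
```

```text
0 -0.11 0.02 0.58
1 -0.13 0.03 0.58
2 -0.14 0.03 0.58
3 -0.16 0.03 0.57
4 -0.17 0.04 0.57
5 -0.19 0.04 0.56
6 -0.2 0.04 0.56
7 -0.21 0.05 0.55
8 -0.23 0.05 0.55
9 -0.24 0.05 0.54
10 -0.26 0.06 0.53
11 -0.27 0.06 0.53
12 -0.28 0.06 0.52
13 -0.3 0.06 0.51
14 -0.31 0.07 0.5
15 -0.32 0.07 0.49
16 -0.33 0.07 0.49
17 -0.35 0.08 0.48
18 -0.36 0.08 0.47
19 -0.37 0.08 0.46
20 -0.38 0.08 0.45
21 -0.39 0.09 0.44
22 -0.4 0.09 0.43
turn -0.3195 -1.4655
```

Emit:
arm_command --deltas '[[[-0.11, 0.02, 0.88, -0.32, -1.47, 0], [-0.13, 0.03, 0.88, -0.32, -1.47, 0], [-0.14, 0.03, 0.58, -0.32, -1.47, 0], [-0.16, 0.03, 0.57, -0.32, -1.47, 0], [-0.17, 0.04, 0.57, -0.32, -1.47, 0], [-0.19, 0.04, 0.56, -0.32, -1.47, 0], [-0.2, 0.04, 0.56, -0.32, -1.47, 0], [-0.21, 0.05, 0.55, -0.32, -1.47, 0], [-0.23, 0.05, 0.55, -0.32, -1.47, 0], [-0.24, 0.05, 0.54, -0.32, -1.47, 0]]]'

```text
t: 12.15
tool_pos: [0.5871, 0.0051, 0.1017]
orientation: [1.381, 2.537, 0.106]
force: [0.1, 0.1, -4.9]
opening: 0.0094
gripper_force: 60.0
```

Emit:
arm_command --deltas '[[[-0.26, 0.06, 0.53, -0.32, -1.47, 0], [-0.27, 0.06, 0.53, -0.32, -1.47, 0], [-0.28, 0.06, 0.52, -0.32, -1.47, 0], [-0.3, 0.06, 0.51, -0.32, -1.47, 0], [-0.31, 0.07, 0.5, -0.32, -1.47, 0], [-0.32, 0.07, 0.49, -0.32, -1.47, 0], [-0.33, 0.07, 0.49, -0.32, -1.47, 0], [-0.35, 0.08, 0.48, -0.32, -1.47, 0], [-0.36, 0.08, 0.47, -0.32, -1.47, 0], [-0.37, 0.08, 0.46, -0.32, -1.47, 0], [-0.38, 0.08, 0.45, -0.32, -1.47, 0], [0, 0, 0, 0, 0, 0]]]'

```text
t: 13.15
tool_pos: [0.5513, 0.013, 0.1556]
orientation: [1.246, 2.289, 0.205]
force: [-0.1, 0.4, -5.3]
opening: 0.0097
gripper_force: 60.0
```

```bash
cat > v.py <<'E'
import sys
from h import *
a=eyes.read_camera('scene');b=eyes.read_camera('top')
A=cv2.resize(a[130:255,180:320],(560,500),interpolation=cv2.INTER_CUBIC)
cv2.imwrite(sys.argv[1],np.hstack([A,cv2.resize(b[195:295,250:298],(240,500),interpolation=cv2.INTER_CUBIC)]))
s=monitor.read_state();M=R.from_rotvec(s['orientation']).as_matrix();print(s['t'],s['tool_pos'],s['q'],M.round(3),'tilt',np.degrees(np.arccos(-M[2,2])),'dir',np.degrees(np.arctan2(-M[1,2],-M[0,2])),s['force'],s['wrist_torque'],s['opening'])
E
python3 v.py pics/t1.png
```

```text
13.25 [0.5523053  0.01282956 0.15614058] [ 0.00997947 -0.48110869  2.24606438 -0.15610047  0.84474569 -0.49212864] [[-0.441  0.738  0.51 ]
 [ 0.817  0.565 -0.111]
 [-0.37   0.368 -0.853]] tilt 31.468446937564867 dir 167.7037825292781 [-0.55825326 -0.19342199 -5.11035507] [3.77383407e-01 6.66747191e-02 8.02970941e-05] 0.009477267565750973
```

View pics/t1.png

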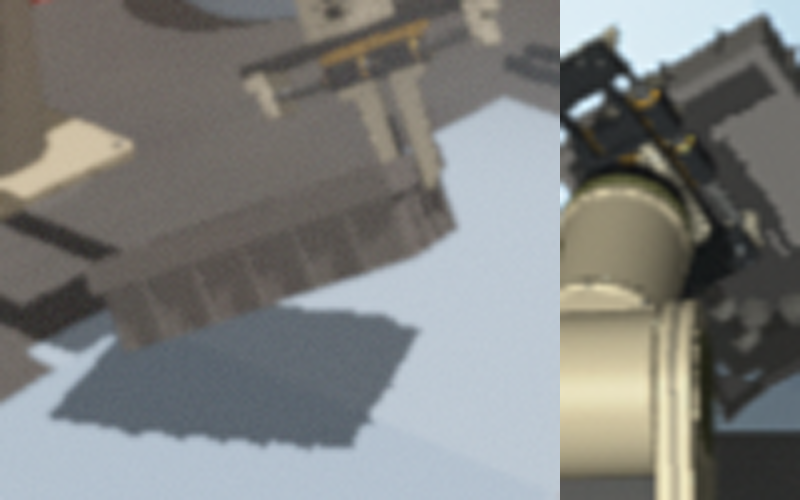

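At 31.5° the bolts gather towards the lip (top crop about (710–790,330)). I'll add 3° for margin, hold and look again.

Emit:
arm_command --deltas '[[[-0.2, 0.04, 0.22, -0.16, -0.73, 0], [-0.2, 0.04, 0.22, -0.16, -0.73, 0], [-0.2, 0.04, 0.22, -0.16, -0.73, 0], [-0.2, 0.04, 0.22, -0.16, -0.73, 0], [0, 0, 0, 0, 0, 0], [0, 0, 0, 0, 0, 0], [0, 0, 0, 0, 0, 0], [0, 0, 0, 0, 0, 0], [0, 0, 0, 0, 0, 0], [0, 0, 0, 0, 0, 0]]]'

```text
t: 14.08
tool_pos: [0.5452, 0.0143, 0.1661]
orientation: [1.221, 2.243, 0.223]
force: [0.2, 0.3, -4.3]
opening: 0.0096
gripper_force: 60.0
```

```bash
sed -i 's/^cv2.imwrite.*/cv2.imwrite(sys.argv[1],cv2.resize(b[205:285,260:360],(800,640),interpolation=cv2.INTER_CUBIC)[:600])/' v.py; python3 v.py pics/t2.png
```

```text
14.1833 [0.54521717 0.0143037  0.1660713 ] [ 0.02585575 -0.56651693  2.30417374 -0.18537325  0.82275175 -0.46230959] [[-0.42   0.718  0.554]
 [ 0.813  0.569 -0.121]
 [-0.402  0.4   -0.823]] tilt 34.57044995825184 dir 167.70668816561795 [-0.0621164  -0.02495662 -4.47942345] [ 0.48839613  0.21230782 -0.02514827] 0.009341394489043834
```

View pics/t2.png

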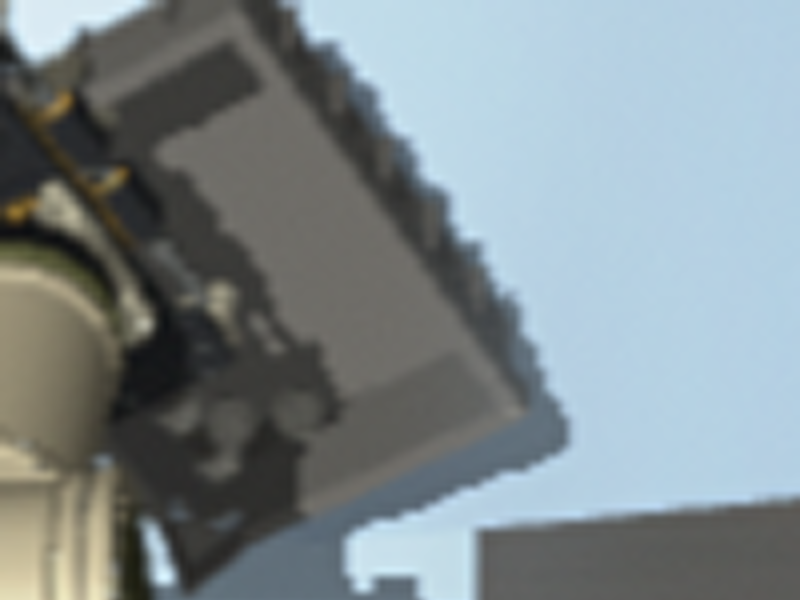

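Top view: bolts sit in shadow around crop (180–310, 400–470), with the lip at about (190,575). I'll compare the predicted tote corners with the picture.

```bash
python3 - <<'E'
from h import *
s=monitor.read_state();M=R.from_rotvec(s['orientation']).as_matrix();p=s['tool_pos']
ex=M[:,1];ez=-M[:,2];ey=np.cross(ez,ex)
f=lambda x,y,z:p+ex*(x-.116)+ey*y+ez*(z-.0408)
for n,c in dict(lipcorner=(-.111,.081,.005),lowcorner=(-.115,.085,0),liptip=(-.13,.1,.06),corner_mymx=(-.121,-.091,.07),corner_px_my=(.121,-.091,.07),finger=(.116,0,.04),high=(.115,-.085,0),floor50=(-.061,.031,.005),b1=(-.095,.065,.015),b3=(-.06,.065,.015),b4=(-.095,.03,.015)).items():
    P=f(*c);u,v=proj('top',P);print(n,P.round(3),'crop',((u+.5-260)*8).round(),((v+.5-205)*8).round(),'scene',proj('scene',P).round())
E
```

```text
lipcorner [ 0.368 -0.053  0.013] crop 216.0 469.0 scene [230. 206.]
lowcorner [ 0.366 -0.053  0.006] crop 214.0 473.0 scene [230. 207.]
liptip [ 0.316 -0.042  0.043] crop 195.0 583.0 scene [221. 191.]
corner_mymx [ 0.397 -0.191  0.132] crop 535.0 414.0 scene [200. 194.]
corner_px_my [ 0.571 -0.053  0.229] crop 237.0 7.0 scene [275. 165.]
finger [0.546 0.014 0.165] crop 76.0 78.0 scene [284. 174.]
high [ 0.603 -0.06   0.166] crop 245.0 -52.0 scene [283. 189.]
floor50 [ 0.425 -0.066  0.053] crop 245.0 351.0 scene [239. 203.]
b1 [ 0.381 -0.056  0.034] crop 224.0 444.0 scene [232. 202.]
b3 [ 0.406 -0.036  0.048] crop 182.0 392.0 scene [241. 198.]
b4 [ 0.395 -0.085  0.048] crop 285.0 414.0 scene [228. 203.]
```

```bash
python3 - <<'E'
from h import *
F=np.mean([eyes.read_camera('top').astype(float) for _ in range(6)],0);np.save('F1.npy',F)
w=F[232:282,266:306]; e=np.clip((w/170)**.6*255,0,255).astype(np.uint8)
cv2.imwrite('pics/t3.png',cv2.resize(e,(480,600),interpolation=cv2.INTER_CUBIC))
E
```

```text
(no output)
```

View pics/t3.png

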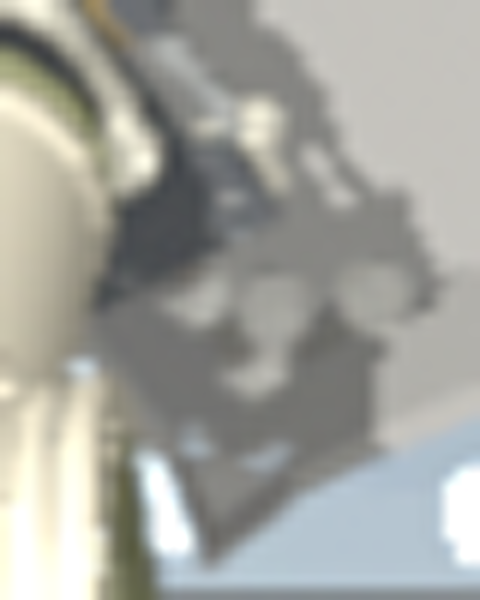

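```bash
python3 - <<'E'
from h import *
s=monitor.read_state();M=R.from_rotvec(s['orientation']).as_matrix();p=s['tool_pos']
ex=M[:,1];ez=-M[:,2];ey=np.cross(ez,ex)
o=p+ex*(-.116)+ez*(-.0408)
B=np.c_[ex,ey,ez]
for X,Y in((195,295),(272,305),(255,370),(375,285),(258,120),(275,180),(240,200),(155,165)):
    c,d=ray('top',266+(X+.5)/12-.5,232+(Y+.5)/12-.5)
    c=B.T@(c-o);d=B.T@d;k=(.014-c[2])/d[2];print((X,Y),'local floor',(c+d*k).round(3), 'at y=0 plane',(c-d*c[1]/d[1]).round(3))
print(-cam('top')[1].T@cam('top')[2])
for x in(.022,.06,.172,.21):
  for y in(-.0375,.0375):
    P=o+B@np.array([x,y,.125]);u,v=proj('top',P);print(x,y,((u+.5-266)*12).round(),((v+.5-232)*12).round())
E
```

```text
(195, 295) local floor [-0.07   0.074  0.014] at y=0 plane [0.015 0.    0.17 ]
(272, 305) local floor [-0.085  0.055  0.014] at y=0 plane [-0.019  0.     0.134]
(255, 370) local floor [-0.103  0.074  0.014] at y=0 plane [-0.016  0.     0.17 ]
(375, 285) local floor [-0.095  0.023  0.014] at y=0 plane [-0.066  0.     0.066]
(258, 120) local floor [-0.025  0.02   0.014] at y=0 plane [-0.001  0.     0.061]
(275, 180) local floor [-0.046  0.028  0.014] at y=0 plane [-0.013  0.     0.078]
(240, 200) local floor [-0.047  0.042  0.014] at y=0 plane [0.002 0.    0.107]
(155, 165) local floor [-0.022  0.057  0.014] at y=0 plane [0.04  0.    0.138]
[0.43662557 0.02278965 1.67794664]
0.022 -0.0375 305.0 129.0
0.022 0.0375 88.0 240.0
0.06 -0.0375 230.0 31.0
0.06 0.0375 12.0 145.0
0.172 -0.0375 2.0 -268.0
0.172 0.0375 -218.0 -146.0
0.21 -0.0375 -79.0 -374.0
0.21 0.0375 -299.0 -248.0
```

Four heads are clear in the lip corner, while the fifth may be hidden under the wrist. I'll yaw and shift the held tote gently at the same tilt, which uncovers the view and gives a slight nudge.

Emit:
arm_command --deltas '[[[0.2, 0, 0.3, 0, 0, 0.6], [0.4, 0, 0.3, 0, 0, 1.1], [0.4, 0, 0.2, 0, 0, 1.1], [0.4, 0, 0.2, 0, 0, 1.1], [0.4, 0, 0, 0, 0, 1.1], [0.4, 0, 0, 0, 0, 1.1], [0.4, 0, 0, 0, 0, 1.1], [0.4, 0, 0, 0, 0, 1.1], [0.4, 0, 0, 0, 0, 1.1], [0.4, 0, 0, 0, 0, 1.1], [0.4, 0, 0, 0, 0, 1.1], [0.4, 0, 0, 0, 0, 1.1]]]'

```text
t: 15.48
tool_pos: [0.5915, 0.0142, 0.1764]
orientation: [0.968, 2.378, 0.308]
force: [-0.5, 0.6, -4.3]
opening: 0.0096
gripper_force: 60.0
```

Emit:
arm_command --deltas '[[[0.4, 0, 0, 0, 0, 1.1], [0.4, 0, 0, 0, 0, 1.1], [0.4, 0, 0, 0, 0, 1.1], [0.4, 0, 0, 0, 0, 1.1], [0.4, 0, 0, 0, 0, 1.1], [0.4, 0, 0, 0, 0, 1.1], [0.4, 0, 0, 0, 0, 1.1], [0.4, 0, 0, 0, 0, 1.1], [0.4, 0, 0, 0, 0, 1.1], [0.4, 0, 0, 0, 0, 1.1], [0.4, 0, 0, 0, 0, 1.1], [0, 0, 0, 0, 0, 0]]]'

```text
t: 16.48
tool_pos: [0.6359, 0.0137, 0.1765]
orientation: [0.718, 2.483, 0.386]
force: [-0.4, -0.4, -4.0]
opening: 0.0094
gripper_force: 60.0
```

```bash
cat > w.py <<'E'
from h import *
import sys
F=np.mean([eyes.read_camera('top').astype(float) for _ in range(5)],0);np.save('F2.npy',F)
s=monitor.read_state();M=R.from_rotvec(s['orientation']).as_matrix();p=s['tool_pos']
ex=M[:,1];ez=-M[:,2];ey=np.cross(ez,ex);B=np.c_[ex,ey,ez];o=p-ex*.116-ez*.0408
L=lambda *c:o+B@np.array(c)
print(s['t'],p,s['q'].round(2),'tilt',np.degrees(np.arccos(-M[2,2])),s['force'],s['opening'],'low',L(-.115,.085,0))
u,v=proj('top',L(-.08,.05,.014)).astype(int);print(u-25,v-25)
w=F[v-25:v+25,u-25:u+25];e=np.clip((w/150)**.55*255,0,255).astype(np.uint8)
im=cv2.resize(e,(600,600),interpolation=cv2.INTER_CUBIC)
# predicted local floor grid: dots every 20 mm from lip corner along both walls
for i in range(6):
  for c in((-.111+.02*i,.081,.005),(-.111,.081-.02*i,.005)):
    q=proj('top',L(*c))+.5-[u-25,v-25];cv2.circle(im,tuple(int(x) for x in q*12),2,(0,0,255),-1)
cv2.imwrite(sys.argv[1],im)
E
python3 w.py pics/t4.png
```

```text
16.7333 [0.63493446 0.01443645 0.17598964] [-0.2  -0.28  2.08  0.32  0.8  -1.36] tilt 34.56475770423691 [-0.27904998 -0.5025145  -4.05287273] 0.009775878398075099 low [ 0.50063295 -0.12176211  0.0157907 ]
278 194
```

View pics/t4.png

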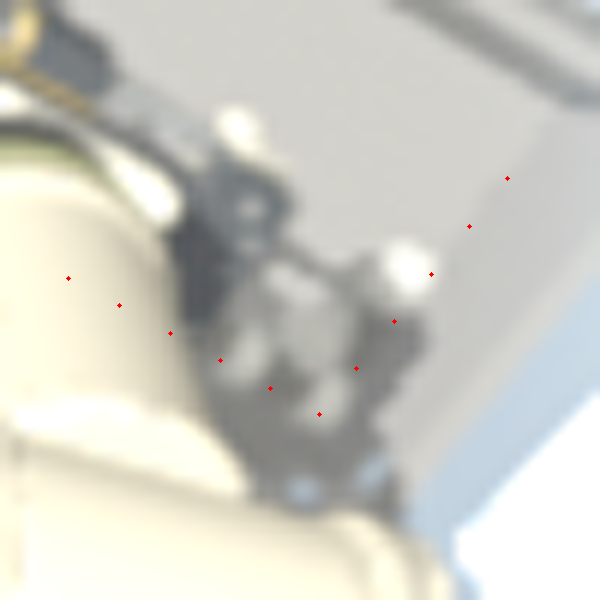

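Picture shows five bright spots in the lip corner: (330,385), (245,355), (310,330), (295,280) and (410,268). All lie within about 60 mm of the corner. The spot at (240,130) matches the gripper's end. To settle any straggler I'll give a gentle shake and a brief steeper tilt, then return to about 35°.

Emit:
arm_command --deltas '[[[0, 0, 0, 0.27, -1.22, 0], [0, 0, 0, 0.27, -1.22, 0], [0, 0, 0, 0, 0, 2.5], [0, 0, 0, 0, 0, -2.5], [0, 0, 0, 0, 0, -2.5], [0, 0, 0, 0, 0, 2.5], [0, 0, 0, 0, 0, 2.5], [0, 0, 0, 0, 0, -2.5], [0, 0, 0, 0, 0, 0], [0, 0, 0, 0, 0, 0]]]'

```text
t: 17.57
tool_pos: [0.6347, 0.0147, 0.1757]
orientation: [0.707, 2.443, 0.41]
force: [1.2, -1.5, -4.1]
opening: 0.0096
gripper_force: 60.0
```

Emit:
arm_command --deltas '[[[0, 0, -0.1, -0.13, 0.6, 0], [0, 0, -0.1, -0.13, 0.6, 0], [0, 0, -0.1, -0.13, 0.6, 0], [0, 0, 0, 0, 0, 0], [0, 0, 0, 0, 0, 0], [0, 0, 0, 0, 0, 0], [0, 0, 0, 0, 0, 0], [0, 0, 0, 0, 0, 0], [0, 0, 0, 0, 0, 0], [0, 0, 0, 0, 0, 0]]]'

```text
t: 18.4
tool_pos: [0.6352, 0.0143, 0.1731]
orientation: [0.717, 2.473, 0.392]
force: [-0.2, -0.2, -4.5]
opening: 0.0097
gripper_force: 60.0
```

```bash
cp F2.npy F2a.npy; python3 w.py pics/t5.png; python3 - <<'E'
from h import *
F=np.load('F2.npy').mean(2);F0=np.load('F2a.npy').mean(2)
s=monitor.read_state();M=R.from_rotvec(s['orientation']).as_matrix();p=s['tool_pos']
ex=M[:,1];ez=-M[:,2];ey=np.cross(ez,ex);B=np.c_[ex,ey,ez];o=p-ex*.116-ez*.0408
np.set_printoptions(linewidth=200)
print(F[208:234,290:316].astype(int))
# local maxima in the lip area -> local floor coordinates
D=cv2.dilate(F,np.ones((3,3)))
for v in range(206,232):
  for u in range(291,318):
    if F[v,u]==D[v,u] and F[v,u]>F[v-2:v+3,u-2:u+3].mean()+5:
      c,d=ray('top',u,v);c=B.T@(c-o);d=B.T@d;q=c+d*(.014-c[2])/d[2];print(u,v,F[v,u].round(),q[:2].round(3))
# bench/bolts spilled? compare strays count on mats is by image difference to the start
E
```

```text
18.65 [0.63516782 0.01434487 0.17315478] [-0.2  -0.28  2.09  0.34  0.79 -1.38] tilt 35.24137392544415 [-0.0386724   0.68223899 -4.89481681] 0.009822325983489573 low [ 0.50272913 -0.12142841  0.01105528]
277 194
[[ 86  54  50  73  73  50  41  43  48  66  90 104 106 103 102 102 102 102 102 102 102 102 102 102 103 103]
 [153 108  54  42  44  36  36  40  39  41  53  72  92 102 102 102 102 102 102 102 102 102 102 103 102 103]
 [187 157  92  44  40  39  39  41  43  42  39  45  79 101 103 102 102 102 102 102 102 102 102 102 103 103]
 [189 175 118  47  39  41  42  48  65  62  40  42  70  95 103 102 102 102 102 102 102 102 102 103 102 103]
 [129 124  85  33  28  35  40  44  51  48  39  48  79 100 102 102 102 102 102 102 102 102 102 102 102  98]
 [ 82  72  42  23  22  26  35  42  43  42  46  67  91 102 103 102 102 102 102 102 104 104 103 103 102  98]
 [ 94  50  24  22  23  24  34  52  58  50  47  58  70  88 101 103 103 102 103 111 130 137 124 110 100  97]
 [ 93  66  28  22  23  23  26  41  54  51  50  57  57  66  87 101 103 100  94 116 146 154 148 128 103  95]
 [ 85  69  31  22  24  23  25  34
[... 1549 characters left out ...]
4  95  97 101 103 104]
 [150 157 164 157 136 101  62  45  44  44  45  45  45  45  45  47  47  49  55  68  85  97 101 103 105 105]
 [156 157 158 158 155 139 102  61  46  45  45  48  50  47  45  46  47  55  73  75  83  99 103 104 105 105]
 [155 156 156 157 157 153 135  94  57  51  48  54  60  58  52  48  52  67  77  67  63  85 101 106 106 106]]
298 206 159.0 [-0.029  0.013]
293 207 116.0 [-0.015  0.026]
302 208 106.0 [-0.047  0.012]
298 211 65.0 [-0.042  0.03 ]
304 213 103.0 [-0.067  0.026]
298 214 59.0 [-0.05   0.041]
306 215 103.0 [-0.079  0.029]
311 216 164.0 [-0.098  0.022]
303 218 110.0 [-0.077  0.045]
299 224 88.0 [-0.079  0.074]
305 227 88.0 [-0.108  0.073]
292 231 164.0 [-0.075  0.113]
```

Shake changed nothing, so the pile is settled. One last numeric check: shift the tote +y so that parallax uncovers the +y wall.

Emit:
arm_command --deltas '[[[0, 0.5, 0, 0, 0, 0], [0, 1.3, 0, 0, 0, 0], [0, 1.5, 0, 0, 0, 0], [0, 1.5, 0, 0, 0, 0], [0, 1.5, 0, 0, 0, 0], [0, 1.5, 0, 0, 0, 0], [0, 1.5, 0, 0, 0, 0], [0, 1.5, 0, 0, 0, 0], [0, 1.5, 0, 0, 0, 0], [0, 1.5, 0, 0, 0, 0], [0, 1, 0, 0, 0, 0], [0, 0.3, 0, 0, 0, 0]]]'

```text
t: 19.65
tool_pos: [0.635, 0.1673, 0.1733]
orientation: [0.715, 2.473, 0.394]
force: [0.2, 0.8, -4.7]
opening: 0.0097
gripper_force: 60.0
```

```bash
python3 w.py pics/t6.png; python3 - <<'E'
from h import *
F=np.load('F2.npy').mean(2)
s=monitor.read_state();M=R.from_rotvec(s['orientation']).as_matrix();p=s['tool_pos']
ex=M[:,1];ez=-M[:,2];ey=np.cross(ez,ex);B=np.c_[ex,ey,ez];o=p-ex*.116-ez*.0408
# resample onto the tote floor plane (z=14 mm), 5 mm grid: rows y from .081 down, columns x from -.111 up
np.set_printoptions(linewidth=220)
ys=np.arange(.081,-.04,-.006);xs=np.arange(-.114,.06,.006)
uv=np.array([[proj('top',o+B@np.array([x,y,.012])) for x in xs] for y in ys],np.float32)
print((xs*1000).astype(int));G=cv2.remap(F.astype(np.float32),uv[...,0],uv[...,1],cv2.INTER_LINEAR).astype(int)
for y,g in zip(ys,G):print(int(y*1000),*['%3d'%k for k in g])
E
```

```text
19.9 [0.63518927 0.16483475 0.17307218] [ 0.15 -0.23  2.05  0.06  0.71 -0.88] tilt 35.23314809394031 [-0.15113045 -0.90833502 -4.54462795] 0.009644259803491533 low [0.5026884  0.02907599 0.01101133]
238 194
[-114 -108 -102  -95  -89  -83  -77  -71  -65  -59  -53  -47  -41  -35  -29  -23  -17  -11   -5    0    6   12   18   24   30   36   42   48   54]
81  62  79  70  49  42  56  79  73  52  42  43  56  55  30  24  24  24  30  65  85  89  94 101 111 120 128 141 156 161
75  66  87  69  44  41  58  86  74  46  40  41  53  60  29  23  24  24  22  33  68  94 109 115 124 136 145 155 143 125
68  56  79  76  59  57  56  78  78  54  45  43  38  40  27  24  24  24  23  34  78  80  76  91 105 108 112 103  88  80
62  47  52  63  74  80  78  75  70  67  58  54  43  40  37  26  24  24  23  38 112 143 131 103  59  57  60  57  51  34
56  46  42  44  70  84  85  81  67  58  58  55  45  42  50  38  29  27  25  35 115 176 183 175 116  65  44  40  40  43
50  47  41  39  60  79  87 106  91  71  59  59  54  47  60  52  40  40  38  38  50  93 114 124 138 126 114 105 103 106
44  47  42  40  48  67  80 109 1
[... 1055 characters left out ...]
 103 103 103 103 103 103 103 103 103 103 103 103 104 103 103 103 103 103 103 103 103 103  99  67  58
-15  95  96 100 103 103 103 103 103 103 103 103 103 103 103 103 103 103 103 103 103 103 103 103 103 103 104 101  69  58
-21  95  96 101 103 103 103 103 103 103 103 103 103 103 103 103 103 103 103 103 103 103 103 103 103 103 104  99  64  58
-27  95  96 102 103 103 103 103 103 103 103 103 103 103 103 103 103 103 103 103 103 103 103 103 103 103 103 102  72  58
-33  95  96 101 103 103 103 103 103 103 103 103 103 103 103 103 103 103 103 103 103 103 103 103 103 103 103 101  71  58
-39  95  96 101 103 103 104 104 103 103 103 104 103 103 104 103 103 103 103 103 103 103 103 103 103 103 103 101  70  58
```

The +y wall past the pile is bare floor (level 58) as far as I can see, but part of it is still hidden. I'll lower the tilt about the low corner for a moment (bolts don't slide uphill), check, then tilt again.

Emit:
arm_command --deltas '[[[0.4, 0.09, -0.43, -0.32, 1.47, 0], [0.39, 0.09, -0.44, -0.32, 1.47, 0], [0.38, 0.08, -0.45, -0.32, 1.47, 0], [0.37, 0.08, -0.46, -0.32, 1.47, 0], [0.36, 0.08, -0.47, -0.32, 1.47, 0], [0.35, 0.08, -0.48, -0.32, 1.47, 0], [0.33, 0.07, -0.49, -0.32, 1.47, 0], [0.32, 0.07, -0.49, -0.32, 1.47, 0], [0.31, 0.07, -0.5, -0.32, 1.47, 0], [0.3, 0.06, -0.51, -0.32, 1.47, 0], [0.28, 0.06, -0.52, -0.32, 1.47, 0], [0.27, 0.06, -0.53, -0.32, 1.47, 0]]]'

```text
t: 20.9
tool_pos: [0.6765, 0.1733, 0.1154]
orientation: [0.801, 2.758, 0.209]
force: [0.4, -0.2, -4.2]
opening: 0.0098
gripper_force: 60.0
```

Emit:
arm_command --deltas '[[[0.26, 0.06, -0.53, -0.32, 1.47, 0], [0.24, 0.05, -0.54, -0.32, 1.47, 0], [0.23, 0.05, -0.55, -0.32, 1.47, 0], [0, 0, 0, 0, 0, 0], [0, 0, 0, 0, 0, 0]]]'

```text
t: 21.32
tool_pos: [0.6835, 0.1751, 0.0988]
orientation: [0.821, 2.827, 0.159]
force: [0.2, 0.8, -4.4]
opening: 0.0096
gripper_force: 60.0
```

```bash
python3 w.py pics/t7.png; cat > gr.py <<'E'
from h import *
F=np.load('F2.npy').mean(2)
s=monitor.read_state();M=R.from_rotvec(s['orientation']).as_matrix();p=s['tool_pos']
ex=M[:,1];ez=-M[:,2];ey=np.cross(ez,ex);B=np.c_[ex,ey,ez];o=p-ex*.116-ez*.0408
ys=np.arange(.084,-.08,-.006);xs=np.arange(-.114,.11,.006)
uv=np.array([[proj('top',o+B@np.array([x,y,.012])) for x in xs] for y in ys],np.float32)
print('    ',*['%3d'%(k*1000) for k in abs(xs)]);G=cv2.remap(F.astype(np.float32),uv[...,0],uv[...,1],cv2.INTER_LINEAR).astype(int)
for y,g in zip(ys,G):print('%4d'%(y*1000),*['%3d'%k for k in g])
E
python3 gr.py
```

```text
21.5667 [0.68309749 0.17568641 0.09974382] [ 0.17  0.28  1.56  0.01  1.08 -0.84] tilt 12.733829546170996 [-0.07661779  0.38360492 -5.41365006] 0.009681661719327798 low [0.50179621 0.02928829 0.01059183]
237 191
     114 108 102  95  89  83  77  71  65  59  53  47  41  35  29  23  17  11   5   0   6  12  18  24  30  36  42  48  54  60  66  72  78  84  90  96 102 108
  84  51  46  48  47  44  43  45  46  45  42  43  44  43  61 127 196 181 160 194 188 101  60  63  63  59  58  60  59  63  63  54  51  66  84 100 113 124 134
  78  56  70  74  55  50  54  73  75  59  53  50  56  69  71  72 157 195 167 158 188 171 136 119 117 116 116 117 116 117 115  91  72  84 102 115 126 135 144
  72  58  84  84  50  42  47  80  85  54  43  43  55  77  87  78  87 155 195 162 160 194 187 144 126 128 128 128 128 126 112  75  87 103 116 127 136 144 152
  65  50  75  83  54  51  50  72  85  54  48  48  44  59  78  72  64  81 165 192 165 164 198 173 125 127 127 128 123  99  77  88 105 117 128 137 145 152 159
  59  41  51  60  61  78  72  68  70  64  64  60  43  43  60  67  64  61  90 177 195 156 170 195 162 135
[... 2963 characters left out ...]
 128 128 128 129 129 129 129 129 130 129 130 130  83  67 109 149 128 105
 -60  76 111 126 126 126 127 126 126 127 127 127 127 127 127 127 127 127 128 128 128 128 128 128 129 129 129 130 130 130 130 130 126  81  65  67  98 123  94
 -66  77 113 126 125 124 125 126 126 127 127 127 127 127 126 127 128 128 126 128 127 127 128 129 129 129 130 129 130 130 130 130 122  76  66  66  66  69  83
 -72  71  85  97  91  80  94 103  97 102 104  95 100 100  93  98 106 104  94 110  96  99 104 103 107 107 106  99 111 102 103 103 101  69  66  66  66  66  84
 -78  95 100 101 101 101 101 102 101 100 100  98  98  95  97  97  97  98  96  97  97  96 100  98  96  96  94  95  94  95  95  94  95  94  94  95  94  94 105
```

This check paid off. At 12.7° all five heads show in tote coordinates (mm): (-105,72), (-74,72), (-86,54), (-98,24) and (-38,72). The last is queued nose-to-tail along the +y wall, about 70 mm from the corner. I'll tilt again and shake sideways off that wall to bring the pile closer in.

Emit:
arm_command --deltas '[[[-0.23, -0.05, 0.55, 0.32, -1.47, 0], [-0.24, -0.05, 0.54, 0.32, -1.47, 0], [-0.26, -0.06, 0.53, 0.32, -1.47, 0], [-0.27, -0.06, 0.53, 0.32, -1.47, 0], [-0.28, -0.06, 0.52, 0.32, -1.47, 0], [-0.3, -0.06, 0.51, 0.32, -1.47, 0], [-0.31, -0.07, 0.5, 0.32, -1.47, 0], [-0.32, -0.07, 0.49, 0.32, -1.47, 0], [-0.33, -0.07, 0.49, 0.32, -1.47, 0], [-0.35, -0.08, 0.48, 0.32, -1.47, 0], [-0.36, -0.08, 0.47, 0.32, -1.47, 0], [-0.37, -0.08, 0.46, 0.32, -1.47, 0]]]'

```text
t: 22.57
tool_pos: [0.6464, 0.1679, 0.1605]
orientation: [0.737, 2.543, 0.351]
force: [0.1, 0.4, -4.5]
opening: 0.0098
gripper_force: 60.0
```

Emit:
arm_command --deltas '[[[-0.38, -0.08, 0.45, 0.32, -1.47, 0], [-0.39, -0.09, 0.44, 0.32, -1.47, 0], [-0.4, -0.09, 0.43, 0.32, -1.47, 0], [-1.7, 1.1, 0, 0, 0, 0], [1.7, -1.1, 0, 0, 0, 0], [1.7, -1.1, 0, 0, 0, 0], [-1.7, 1.1, 0, 0, 0, 0], [-1.7, 1.1, 0, 0, 0, 0], [1.7, -1.1, 0, 0, 0, 0], [0, 0, 0, 0, 0, 0], [0, 0, 0, 0, 0, 0], [0, 0, 0, 0, 0, 0]]]'

```text
t: 23.57
tool_pos: [0.6351, 0.1652, 0.1736]
orientation: [0.717, 2.472, 0.393]
force: [0.5, -0.4, -5.1]
opening: 0.0095
gripper_force: 60.1
```

Emit:
arm_command --deltas '[[[-1.7, 1.1, 0, 0, 0, 0], [1.7, -1.1, 0, 0, 0, 0], [1.7, -1.1, 0, 0, 0, 0], [-1.7, 1.1, 0, 0, 0, 0], [-1.7, 1.1, 0, 0, 0, 0], [1.7, -1.1, 0, 0, 0, 0], [0, 0, 0, 0, 0, 0], [0, 0, 0, 0, 0, 0], [0, 0, 0, 0, 0, 0], [0, 0, 0, 0, 0, 0]]]'

```text
t: 24.4
tool_pos: [0.6351, 0.1654, 0.1734]
orientation: [0.717, 2.472, 0.392]
force: [-0.6, 0.2, -5.2]
opening: 0.0098
gripper_force: 60.0
```

```bash
python3 w.py pics/t8.png; python3 gr.py | head -16 | cut -c1-90
```

```text
24.65 [0.63510561 0.16542628 0.17316715] [ 0.16 -0.23  2.05  0.06  0.71 -0.88] tilt 35.2400299099669 [-0.30966373 -0.92756377 -4.67923432] 0.009689125714091074 low [0.50267103 0.0296443  0.01107157]
237 194
     114 108 102  95  89  83  77  71  65  59  53  47  41  35  29  23  17  11   5   0   6  
  84  52  64  63  44  39  41  61  76  66  50  46  46  37  32  25  23  25  46  68  75  84  
  78  62  83  70  44  40  43  70  91  74  50  51  54  38  24  24  23  23  25  66  85  90  
  72  54  81  82  54  48  48  71  89  63  42  44  46  34  23  24  24  24  23  39  70  82  
  65  48  62  78  78  74  70  64  75  60  45  44  42  38  31  24  24  24  22  47 101  96  
  59  46  43  50  75  81  82  76  64  61  58  56  51  47  41  28  23  23  22  43 146 167 1
  53  46  43  39  68  80  95 106  73  59  58  59  58  50  55  41  31  31  28  36 104 165 1
  47  46  42  38  56  76  91 130 106  76  58  59  58  50  49  43  41  42  42  40  45  67  
  41  47  47  49  54  67  91  83  82  61  58  58  58  50  40  55  55  42  45  44  37  38  
  35  61  68  83  78  69  72  73  68  68  62  58  58  51  42  46  43  43  47  56  65  57  
  29  85  94 125 125  83  93 102  99 100  92  69  62  59  52  53  60  50  50  71  83  75  
  23  94 108 152 156 120 100 103 103 103 103 102  94  89 100 105 114 131 122 101  91  93  
  17  94  91 120 139 130 105 103 103 103 103 103 103 103 104 104 107 125 161 142 101 101  
  11  94  76  70  90 101 103 103 103 103 103 103 103 103 103 103 102 105 130 135 103 103 1
   5  93  86  92 105 106 103 103 103 103 103 103 103 103 103 103 102 102 101 104 102 103 1
   0  93 108 137 143 136 108 103 103 103 103 103 103 102 103 103 103 103 103 102 103 103 1
```

Emit:
arm_command --deltas '[[[0.5, 0.8, 0, 0, 0, 0], [-0.5, -0.8, 0, 0, 0, 0], [-0.5, -0.8, 0, 0, 0, 0], [0.5, 0.8, 0, 0, 0, 0], [0.5, 0.8, 0, 0, 0, 0], [-0.5, -0.8, 0, 0, 0, 0], [-0.5, -0.8, 0, 0, 0, 0], [0.5, 0.8, 0, 0, 0, 0], [0, 0, 0, 0, 0, 0], [0, 0, 0, 0, 0, 0], [0, 0, 0, 0, 0, 0], [0, 0, 0, 0, 0, 0]]]'

```text
t: 25.65
tool_pos: [0.6351, 0.1653, 0.1731]
orientation: [0.716, 2.473, 0.392]
force: [-0.9, -0.0, -4.7]
opening: 0.0095
gripper_force: 60.0
```

```bash
python3 w.py pics/t9.png; python3 gr.py | head -22 | cut -c1-84
```

```text
25.9 [0.63517379 0.16528616 0.17315215] [ 0.16 -0.23  2.05  0.06  0.71 -0.88] tilt 35.24017785513462 [ 1.04588881  0.70677162 -3.98902677] 0.009100010475521364 low [0.5027336  0.02950412 0.01106121]
237 194
     114 108 102  95  89  83  77  71  65  59  53  47  41  35  29  23  17  11   5   0
  84  50  57  63  46  41  41  57  65  62  48  46  47  36  29  24  23  25  48  70  77
  78  59  79  76  47  41  42  68  91  74  47  44  48  36  24  23  23  24  25  67  87
  72  51  80  85  57  46  46  66  92  75  44  43  42  31  23  24  23  24  22  37  68
  65  47  61  81  77  70  68  63  77  72  47  45  46  37  31  24  23  24  22  47 103
  59  46  43  52  74  80  81  75  63  62  58  58  56  49  42  28  23  24  22  46 146
  53  46  41  39  67  81  95 106  72  59  58  58  57  48  59  44  31  31  28  34 101
  47  46  41  38  56  75  88 128 106  77  59  59  58  50  51  43  41  42  42  40  45
  41  47  45  45  53  66  72  78  80  61  58  58  59  50  39  44  47  42  45  44  38
  35  61  69  78  76  71  74  74  69  69  62  58  58  50  41  42  42  43  48  58  64
  29  90 108 123 112  82  96 103  99 101  9
[... 276 characters left out ...]
 102 107 131 124 103
   5  93  83  90 100 102 103 103 103 103 103 103 103 103 103 103 103 102 104 103 102
   0  93 105 137 144 132 108 103 103 103 103 103 103 103 102 103 103 103 103 102 103
  -6  91 110 147 160 141 114 102 103 103 103 103 103 103 103 103 103 103 103 103 103
 -12  86 110 146 145 133 108 102 103 103 103 103 103 103 102 102 103 103 103 103 103
 -18  94  96 108 120 114 103 103 103 103 103 103 103 103 103 103 103 103 102 103 103
 -24  95  96 101 103 103 102 103 103 103 103 103 103 103 103 103 102 103 103 103 103
 -30  95  97 102 102 103 103 102 102 103 103 103 103 103 103 103 103 103 103 103 103
 -36  95  95 100 103 103 103 103 103 103 103 103 103 103 103 103 103 103 103 103 103
```

All five heads are visible now. The straggler has moved to the -x wall (-97,-8). I'll pulse the tote away from that wall so the bolt can nest in.

Emit:
arm_command --deltas '[[[-2.2, -3.4, 0, 0, 0, 0], [-2.2, -3.4, 0, 0, 0, 0], [0, 0, 0, 0, 0, 0], [0, 0, 0, 0, 0, 0], [0, 0, 0, 0, 0, 0], [0, 0, 0, 0, 0, 0], [0, 0, 0, 0, 0, 0], [0, 0, 0, 0, 0, 0]]]'

```text
t: 26.57
tool_pos: [0.5915, 0.0982, 0.1733]
orientation: [0.715, 2.473, 0.393]
force: [0.2, -0.1, -5.0]
opening: 0.0096
gripper_force: 60.1
```

```bash
python3 w.py pics/t10.png; python3 gr.py | head -22 | cut -c1-84
```

```text
26.8167 [0.59119139 0.09771356 0.1730051 ] [-0.   -0.42  2.2   0.18  0.77 -1.1 ] tilt 35.224033201014656 [ 0.27557279  0.03203315 -4.43134571] 0.00927904104620005 low [ 0.45879021 -0.03815205  0.01095232]
255 206
     114 108 102  95  89  83  77  71  65  59  53  47  41  35  29  23  17  11   5   0
  84  58  69  62  47  43  46  55  62  53  44  39  30  25  24  42  72  79  87  97 107
  78  76  82  59  40  40  46  78  84  59  41  36  25  23  23  24  48  78  93 103 116
  72  70  84  62  43  45  45  74  91  66  43  36  26  24  24  23  23  52  81  94 120
  65  54  72  73  68  74  68  67  80  71  50  44  34  25  23  23  24  63 118 106  76
  59  46  46  48  74  82  82  79  68  63  60  53  44  34  27  23  23  67 172 184 164
  53  46  42  40  67  82  85  90  74  59  58  54  62  64  40  31  28  46 115 156 153
  47  46  41  37  54  74  98 130 103  83  59  51  49  51  47  42  42  41  44  62  65
  41  47  46  43  47  59  73  90  85  80  58  51  43  52  59  43  43  52  47  38  38
  35  59  72  77  72  64  64  66  66  63  59  53  41  42  42  40  49  74  82  57  58
  29  88 113 131 107  79  89  97 101 
[... 282 characters left out ...]
 109 125 113 102 103
   5  87  82  96  95 100 102 102 103 102 103 103 102 103 103 103 103 103 102 102 103
   0  89 120 139 147 129 107 102 102 103 102 103 103 103 102 103 103 103 103 102 102
  -6  98 113 153 157 141 113 102 102 103 103 102 103 103 102 102 102 103 103 102 103
 -12  92 111 150 148 134 107 102 103 103 102 102 102 103 103 102 103 102 103 102 103
 -18  93  91 124 122 116 103 102 103 103 103 103 102 103 103 102 103 103 102 103 103
 -24  94  95 101 102 102 102 102 102 102 102 103 102 103 102 103 103 103 103 103 102
 -30  94  95 100 102 102 102 103 103 103 102 102 103 103 102 102 103 103 102 103 102
 -36  94  95 100 103 103 102 103 103 102 103 103 102 103 103 103 103 103 102 103 103
```

No change. I'll swing the downhill direction briefly towards +y (slightly off the -x wall), then back to 45°. Computing the turn.

```bash
python3 - <<'E'
from h import *
s=monitor.read_state();M=R.from_rotvec(s['orientation']).as_matrix();p=s['tool_pos']
ex=M[:,1];ez=-M[:,2];ey=np.cross(ez,ex);B=np.c_[ex,ey,ez];o=p-ex*.116-ez*.0408
low=o+B@[-.115,.085,0]
az=np.arctan2(ez[1],ez[0]);th=np.arccos(ez[2]);A=R.from_rotvec(th*np.array([-np.sin(az),np.cos(az),0]));Y=A.inv()*R.from_matrix(B);psi=Y.as_rotvec()[2]
print('az',np.degrees(az),'yaw',np.degrees(psi),'local',np.degrees(az-psi),'low',low)
for la,t in((75,30),(135,34.5)):
    a=psi+np.radians(la);T=R.from_rotvec(np.radians(t)*np.array([-np.sin(a),np.cos(a),0]))*R.from_rotvec([0,0,psi])
    D=(T*R.from_matrix(B).inv()).as_rotvec();print(la,'turn deg',np.degrees(D).round(1))
    N=T.as_matrix();l=np.array([low[0],low[1],.012]);pn=l+N@np.array([.231,-.085,.0408]);print(' TCP',pn.round(3),'shift cm',((pn-p)*100).round(2),'corner +x+y z',(l+N@[.23,0,0]).round(3))
E
```

```text
az -167.43800816545152 yaw 57.71051391839906 local -225.14852208385057 low [ 0.45879021 -0.03815205  0.01095232]
75 turn deg [-28.4  13.7  -7.9]
 TCP [0.638 0.129 0.058] shift cm [  4.7    3.12 -11.45] corner +x+y z [ 0.587  0.15  -0.018]
135 turn deg [-0.1  0.7  0. ]
 TCP [0.593 0.098 0.172] shift cm [ 0.2   0.03 -0.08] corner +x+y z [0.554 0.15  0.104]
```

Emit:
arm_command --deltas '[[[0.47, 0.31, -0.3, -2.84, 1.37, -0.79], [0.47, 0.31, -0.3, -2.84, 1.37, -0.79], [0.47, 0.31, -0.8, -2.84, 1.37, -0.79], [0.47, 0.31, -0.8, -2.84, 1.37, -0.79], [0.47, 0.31, -0.8, -2.84, 1.37, -0.79], [0.47, 0.31, -0.8, -2.84, 1.37, -0.79], [0.47, 0.31, -0.8, -2.84, 1.37, -0.79], [0.47, 0.31, -0.8, -2.84, 1.37, -0.79], [0.47, 0.31, -0.8, -2.84, 1.37, -0.79], [0.47, 0.31, -0.8, -2.84, 1.37, -0.79], [0, 0, 0, 0, 0, 0], [0, 0, 0, 0, 0, 0]]]'

```text
t: 27.82
tool_pos: [0.6379, 0.1296, 0.1013]
orientation: [0.742, 2.566, -0.369]
force: [-0.0, -0.0, -5.0]
opening: 0.0095
gripper_force: 60.2
```

```bash
python3 w.py pics/t11.png; python3 gr.py | head -22 | cut -c1-110
```

```text
28.0667 [0.63858657 0.12792231 0.10459703] [ 0.39  0.2   1.72 -0.56  1.09 -0.38] tilt 30.037809566888342 [-0.4044998   0.05237179 -3.54447432] 0.009439325253008458 low [ 0.45907409 -0.03876778  0.05726497]
253 203
     114 108 102  95  89  83  77  71  65  59  53  47  41  35  29  23  17  11   5   0   6  12  18  24  30  36  
  84  87 121 110 121 111  80  74  76  80 105 118  95  71  75  82  84  81  62  49  49  50  51  69  78  64  49  
  78  97 120 125 161 134  90  84  88  88 141 157 122  84  87 107 112 103  64  58  59  58  66 102 101  62  57  
  72  97 122 119 162 151  92 110 141 112 129 161 130  90 100 121 124 108  65  61  62  61  74 117 114  72  62  
  65  93 122 111 131 116  78 128 182 147 117 133 126 114 121 124 124 107  65  61  61  61  66 102 110  83  61  
  59  87 122 115  90  86  89 121 170 154 123 120 124 123 123 123 124 111  70  62  61  62  61  67  73  63  61  
  53  86 123 118  85  91  85  96 125 129 123 123 123 123 123 123 124 110  63  61  62  61  61  73  76  80  82  
  47  93 124 119  94  81  77  83 102 120 124 123 123 123 123 123 124 106  64  61  61  61  72 120 119 119 119 
[... 855 characters left out ...]
 123 123 123 123 123 123 123 123 1
  -6 102 123 123 123 120 118 124 130 132 131 124 123 123 123 123 123 123 123 124 123 123 123 123 123 123 123 1
 -12 103 123 123 123 123 120 122 125 125 124 123 123 123 123 123 123 123 123 123 123 123 124 123 123 123 123 1
 -18 102 123 123 123 123 123 123 123 123 123 123 123 123 123 123 123 123 123 123 123 123 123 123 124 123 123 1
 -24 103 123 123 123 123 123 123 123 123 123 123 123 123 123 123 123 123 123 123 123 123 123 123 123 123 123 1
 -30 103 124 123 123 123 123 123 123 123 123 123 123 123 123 123 123 123 123 123 123 124 123 123 123 123 123 1
 -36 101 124 123 124 123 123 123 123 123 123 123 123 123 123 123 123 123 123 123 123 123 123 123 124 124 123 1
```

Emit:
arm_command --deltas '[[[-0.47, -0.31, 0.8, 2.84, -1.37, 0.79], [-0.47, -0.31, 0.8, 2.84, -1.37, 0.79], [-0.47, -0.31, 0.8, 2.84, -1.37, 0.79], [-0.47, -0.31, 0.8, 2.84, -1.37, 0.79], [-0.47, -0.31, 0.8, 2.84, -1.37, 0.79], [-0.47, -0.31, 0.8, 2.84, -1.37, 0.79], [-0.47, -0.31, 0.8, 2.84, -1.37, 0.79], [-0.47, -0.31, 0.8, 2.84, -1.37, 0.79], [-0.47, -0.31, 0.3, 2.84, -1.37, 0.79], [-0.47, -0.31, 0.3, 2.84, -1.37, 0.79], [0, 0, 0, 0, 0, 0], [0, 0, 0, 0, 0, 0]]]'

```text
t: 29.07
tool_pos: [0.5907, 0.0954, 0.1735]
orientation: [0.72, 2.471, 0.39]
force: [-0.0, -0.7, -3.9]
opening: 0.0093
gripper_force: 60.0
```

Emit:
arm_command --deltas '[[[0.4, 0.6, 0, 0, 0, 0], [-0.4, -0.6, 0, 0, 0, 0], [-0.4, -0.6, 0, 0, 0, 0], [0.4, 0.6, 0, 0, 0, 0], [0, 0, 0, 0, 0, 0], [0, 0, 0, 0, 0, 0], [0, 0, 0, 0, 0, 0]]]'

```text
t: 29.65
tool_pos: [0.5912, 0.0977, 0.173]
orientation: [0.716, 2.473, 0.392]
force: [-0.1, -0.2, -3.7]
opening: 0.0098
gripper_force: 60.0
```

```bash
python3 w.py pics/t12.png; python3 gr.py | head -22 | cut -c1-110
```

```text
29.9 [0.59116868 0.09732344 0.17308738] [-0.   -0.42  2.2   0.18  0.77 -1.1 ] tilt 35.23319227826562 [ 0.88127844  0.35386138 -4.40049224] 0.009526202062247538 low [ 0.45871323 -0.03846885  0.0110175 ]
255 206
     114 108 102  95  89  83  77  71  65  59  53  47  41  35  29  23  17  11   5   0   6  12  18  24  30  36  
  84  52  61  60  46  43  46  55  62  52  44  36  29  25  25  43  80  85  88  98 107 116 124 132 141 157 179 1
  78  61  81  76  44  40  50  80  82  56  39  34  24  24  23  24  59  80  94 105 114 121 133 143 159 170 141 1
  72  56  84  85  58  48  49  76  90  63  42  36  26  23  24  23  24  47  78  95 118 122 135 131 121 105  80  
  65  49  66  81  76  72  67  67  80  72  52  44  35  25  23  23  26  67 119 111  76  64  71  70  69  62  52  
  59  45  47  60  78  82  78  73  72  71  61  51  42  30  24  24  24  81 175 185 168 112  49  39  32  26  25  
  53  45  40  41  67  80  82  81  84  81  67  54  57  54  37  32  28  47 115 154 154 138 105  94  74  70  77 1
  47  46  43  41  51  66  64  76 113 124 110  55  51  47  45  42  41  41  44  61  64  83 109 108  97 105 108 1
  
[... 851 characters left out ...]
 103 103 102 103 103 103 103 103 1
  -6  94  96 101 103 103 103 103 103 103 103 103 103 103 103 103 102 103 102 102 103 102 103 103 103 103 103 1
 -12  94  95  99 103 103 103 103 103 103 103 103 102 103 102 103 103 102 102 103 102 102 103 103 102 102 103 1
 -18  94  96 101 103 103 103 102 103 103 102 102 103 102 102 102 103 103 103 103 102 103 103 103 103 103 103  
 -24  94  96 101 103 103 103 102 102 103 103 102 103 103 103 103 103 103 103 103 103 102 103 103 103 103 103  
 -30  94  96 102 103 103 102 103 103 103 102 102 103 103 103 102 103 103 103 102 103 103 103 102 103 102 103  
 -36  94  95 101 103 103 103 103 102 102 103 103 102 103 103 103 103 103 102 102 103 103 103 103 103 103 103 1
```

Much tighter: the -x wall queue is gone. I'll lower the tilt once more to check for the fifth bolt near the +y wall.

Emit:
arm_command --deltas '[[[0.53, 0.12, -0.57, -0.43, 1.95, 0], [0.52, 0.11, -0.6, -0.43, 1.95, 0], [0.5, 0.11, -0.61, -0.43, 1.95, 0], [0.48, 0.1, -0.63, -0.43, 1.95, 0], [0.46, 0.1, -0.64, -0.43, 1.95, 0], [0.44, 0.1, -0.66, -0.43, 1.95, 0], [0.42, 0.09, -0.67, -0.43, 1.95, 0], [0.39, 0.09, -0.69, -0.43, 1.95, 0], [0.37, 0.08, -0.7, -0.43, 1.95, 0], [0.34, 0.08, -0.71, -0.43, 1.95, 0], [0.32, 0.07, -0.72, -0.43, 1.95, 0], [0, 0, 0, 0, 0, 0]]]'

```text
t: 30.9
tool_pos: [0.6396, 0.1079, 0.0999]
orientation: [0.817, 2.82, 0.163]
force: [-0.5, 0.5, -3.8]
opening: 0.01
gripper_force: 60.0
```

```bash
python3 w.py pics/t13.png; python3 gr.py | head -18 | cut -c1-110
```

```text
31.15 [0.63886934 0.10779402 0.10160954] [ 0.07  0.12  1.73  0.04  1.05 -0.95] tilt 13.35011296630367 [ 0.08834678 -0.09305513 -3.84399586] 0.00970689497735978 low [ 0.45858633 -0.03855292  0.01033384]
255 202
     114 108 102  95  89  83  77  71  65  59  53  47  41  35  29  23  17  11   5   0   6  12  18  24  30  36  
  84  45  42  47  45  41  38  39  44  46  41  56 139 190 152 157 186 153  83  59  64  64  58  58  58  52  61  
  78  47  64  76  62  45  41  53  71  67  48  41  63 165 182 145 169 184 146 109 116 118 114 110  99  79  85 1
  72  46  77  94  73  45  43  59  90  84  55  42  42 103 182 179 153 180 196 141 108 118 119  99  86  91 106 1
  65  39  58  86  75  55  57  61  80  84  58  50  57  66 144 192 168 154 192 176  90  69  87  82  98 111 122 1
  59  38  51  64  69  80  75  65  65  70  65  62  63  61  75 164 189 148 167 194 151  73  84 103 116 126 135 1
  53  38  41  40  56  81  83  73  76  72  66  63  63  63  63 105 168 182 153 180 187 116  88 120 130 137 143 1
  47  39  40  41  48  72  71  72  82  82  77  65  63  63  62  64 105 170 169 145 180 167  94 113 138 146 152 1
  
[... 407 characters left out ...]
 116 187 176 151 186 185 135 162 1
  17  39  52  63  63  63  63  63  63  63  63  63  63  63  64  64  64  64  62  67 151 189 159 155 192 160 128 1
  11  39  52  62  62  63  62  62  63  63  63  63  63  63  64  64  64  64  64  61  82 165 188 149 173 193 141 1
   5  39  52  62  72  90  88  80  85  72  62  63  63  64  64  64  64  64  63  63  60  96 168 175 153 180 174 1
   0  39  57  84 110 121 123 121 122  96  63  63  64  64  64  64  64  64  64  64  59  43 111 176 163 148 181 1
  -6  40  79 122 123 122 122 123 123 103  64  62  63  64  64  64  64  64  63  63  61  41  54 133 190 155 156 1
 -12  40  93 123 122 122 122 123 123 118  86  71  65  63  63  72  88  90  82  87  92  55  49  81 162 181 145 1
```

Emit:
arm_command --deltas '[[[0.6, 1.2, 0, 0, 0, 0], [0.8, 1.6, 0, 0, 0, 0], [0.8, 1.6, 0, 0, 0, 0], [0.8, 1.6, 0, 0, 0, 0], [0.8, 1.6, 0, 0, 0, 0], [0.5, 1, 0, 0, 0, 0], [0.2, 0.4, 0, 0, 0, 0], [0, 0, 0, 0, 0, 0]]]'

```text
t: 31.82
tool_pos: [0.6841, 0.1989, 0.1013]
orientation: [0.815, 2.818, 0.165]
force: [-0.4, -0.0, -4.4]
opening: 0.0095
gripper_force: 60.0
```

```bash
python3 w.py pics/t14.png; python3 gr.py | head -13 | cut -c1-110
```

```text
32.0667 [0.68362503 0.19691434 0.10101622] [ 0.21  0.29  1.55  0.    1.08 -0.8 ] tilt 13.251284227273208 [-0.9451667  -0.65649866 -4.02754617] 0.009769452631464842 low [0.50307051 0.05067309 0.01010857]
231 191
     114 108 102  95  89  83  77  71  65  59  53  47  41  35  29  23  17  11   5   0   6  12  18  24  30  36  
  84  56  44  49  47  41  40  41  45  48  45  40  41  44  46  53 101 173 195 164 169 196 169  82  64  67  63  
  78  54  62  75  68  49  41  52  74  75  58  43  44  62  73  65  53  87 178 195 156 172 198 167 134 122 119 1
  72  53  64  89  77  48  43  48  82  87  61  42  44  63  88  79  48  49 109 183 192 161 174 196 173 131 126 1
  65  45  55  82  81  64  61  59  73  83  64  56  56  61  80  80  57  55  61 108 179 187 155 176 198 162 130 1
  59  43  50  61  65  79  79  69  66  69  67  65  64  63  66  68  65  65  62  60 116 189 191 157 179 190 161 1
  53  43  40  41  49  76  85  76  77  74  67  65  64  65  64  64  65  64  65  62  63 128 185 180 148 179 197 1
  47  43  42  43  48  69  72  68  82  87  76  69  65  64  64  64  64  65  65  65  61  64 123 192 186 160 185 1
  41  44  52  60  64  62  48  44  67  76  73  65  64  64  64  65  65  65  65  65  65  62  64 142 189 175 150 1
  35  43  52  64  65  59  44  41  53  67  66  64  64  64  65  64  65  65  65  65  65  65  58  66 134 193 175 1
  29  43  53  64  65  63  57  56  64  65  64  65  64  65  65  65  65  65  65  65  65  66  61  41  63 153 192 1
  23  43  53  64  64  65  65  64  65  65  65  65  64  64  65  65  64  65  65  65  65  66  60  35  41  75 151 1
  17  43  53  65  64  65  64  65  64  64  64  64  64  65  65  64  65  65  65  65  65  66  59  35  28  41  78 1
```

The fifth bolt sits on the +y wall at (-33,73), and the slot on the -x wall near (-98,25) is free. I'll re-tilt and repeat the sideways shake that earlier moved it there.

Emit:
arm_command --deltas '[[[-0.32, -0.07, 0.72, 0.43, -1.95, 0], [-0.34, -0.08, 0.71, 0.43, -1.95, 0], [-0.37, -0.08, 0.7, 0.43, -1.95, 0], [-0.39, -0.09, 0.69, 0.43, -1.95, 0], [-0.42, -0.09, 0.67, 0.43, -1.95, 0], [-0.44, -0.1, 0.66, 0.43, -1.95, 0], [-0.46, -0.1, 0.64, 0.43, -1.95, 0], [-0.48, -0.1, 0.63, 0.43, -1.95, 0], [-0.5, -0.11, 0.61, 0.43, -1.95, 0], [-0.52, -0.11, 0.6, 0.43, -1.95, 0], [-0.53, -0.12, 0.57, 0.43, -1.95, 0], [0, 0, 0, 0, 0, 0]]]'

```text
t: 33.07
tool_pos: [0.6346, 0.1865, 0.1727]
orientation: [0.717, 2.472, 0.392]
force: [-0.1, -0.3, -5.1]
opening: 0.0096
gripper_force: 60.0
```

Emit:
arm_command --deltas '[[[-1.7, 1.1, 0, 0, 0, 0], [1.7, -1.1, 0, 0, 0, 0], [1.7, -1.1, 0, 0, 0, 0], [-1.7, 1.1, 0, 0, 0, 0], [-1.7, 1.1, 0, 0, 0, 0], [1.7, -1.1, 0, 0, 0, 0], [0, 0, 0, 0, 0, 0], [0, 0, 0, 0, 0, 0], [0, 0, 0, 0, 0, 0], [0, 0, 0, 0, 0, 0]]]'

```text
t: 33.9
tool_pos: [0.6361, 0.1872, 0.1731]
orientation: [0.717, 2.473, 0.392]
force: [-0.4, 0.7, -4.1]
opening: 0.0096
gripper_force: 60.1
```

```bash
python3 w.py pics/t15.png; python3 gr.py | head -19 | cut -c1-90
```

```text
34.15 [0.63609608 0.18742723 0.17319533] [ 0.2  -0.21  2.03  0.01  0.7  -0.81] tilt 35.238645912900274 [ 0.45023758  0.25178375 -4.00875536] 0.009326068887239466 low [0.50366564 0.05163153 0.01110786]
232 194
     114 108 102  95  89  83  77  71  65  59  53  47  41  35  29  23  17  11   5   0   6  
  84  54  62  64  50  45  48  57  59  50  45  47  55  57  37  25  24  24  24  45  80  78  
  78  70  84  70  46  41  55  80  71  46  39  51  76  73  32  23  23  24  23  29  60  81 1
  72  69  89  69  44  43  56  86  74  45  40  49  82  75  31  23  23  24  23  28  72  81  
  65  52  76  72  62  67  63  76  78  58  50  51  72  75  40  23  24  24  23  28  95 134 1
  59  47  49  57  77  82  79  73  65  62  59  58  60  62  46  35  26  24  23  24  89 181 1
  53  46  41  41  69  85  83  93  76  61  59  59  58  55  63  67  38  35  34  36  52 116 1
  47  45  41  37  58  76  80 122 112  78  58  58  59  53  50  47  45  42  42  43  40  41  
  41  47  43  40  48  64  69  85  76  60  58  58  59  56  43  48  54  43  44  44  41  41  
  35  62  64  68  70  64  65  71  70  62  59  58  58  56  43  41  41  40  45  50  64  61  
  29  90 113 126 117  86  89 101 102  96  85  73  63  60  59  67  67  67  62  65  83  78  
  23  98 117 158 157 123 104 103 104 103 103 102  94  88  87 107 111 128 142 116  90  94  
  17  94 102 145 153 137 105 103 103 103 103 103 103 104 103 104 104 118 141 153 106 102 1
  11  95  96 114 118 112 103 103 103 103 103 103 103 103 103 103 102 104 113 123 104 103 1
   5  95  95  99 102 103 103 103 103 103 103 103 103 103 103 103 103 103 103 103 102 103 1
   0  95  96 102 103 103 103 103 102 103 103 103 103 103 103 103 103 103 103 103 103 103 1
  -6  95  97 102 103 103 103 103 103 103 103 103 103 103 103 103 103 103 103 103 103 103 1
 -12  95  96 101 103 103 103 103 103 103 103 103 103 103 103 103 103 103 103 103 103 103 1
 -18  95  96 101 103 103 103 103 103 103 103 103 103 103 103 103 103 103 103 103 103 103 1
```

All five heads are now visible at 35°: (-107,75), (-76,75), (-87,57), (-99,23) and (-45,73). I'll give one milder nudge off the +y wall to bring the last one closer.

Emit:
arm_command --deltas '[[[-1.3, 0.8, 0, 0, 0, 0], [1.3, -0.8, 0, 0, 0, 0], [1.3, -0.8, 0, 0, 0, 0], [-1.3, 0.8, 0, 0, 0, 0], [-1.3, 0.8, 0, 0, 0, 0], [1.3, -0.8, 0, 0, 0, 0], [0, 0, 0, 0, 0, 0], [0, 0, 0, 0, 0, 0], [0, 0, 0, 0, 0, 0], [0, 0, 0, 0, 0, 0]]]'

```text
t: 34.98
tool_pos: [0.636, 0.1874, 0.1731]
orientation: [0.717, 2.473, 0.392]
force: [0.4, 1.4, -3.9]
opening: 0.0096
gripper_force: 60.0
```

```bash
python3 w.py pics/t16.png; python3 gr.py | head -19 | cut -c1-90
```

```text
35.2333 [0.63610761 0.18740231 0.1731341 ] [ 0.2  -0.21  2.03  0.01  0.7  -0.81] tilt 35.238307114938614 [ 0.65034065 -0.88723846 -3.68315482] 0.009506506033801853 low [0.50367292 0.05161139 0.0110461 ]
232 194
     114 108 102  95  89  83  77  71  65  59  53  47  41  35  29  23  17  11   5   0   6  
  84  54  64  67  51  45  49  58  60  51  45  48  56  60  38  26  24  23  24  43  73  77  
  78  70  85  71  47  41  56  83  72  48  40  53  81  73  33  23  24  24  23  28  57  81  
  72  67  88  71  45  44  55  87  75  45  40  48  84  77  32  23  23  24  24  28  71  82  
  65  51  75  73  63  69  62  76  79  58  49  50  70  75  40  23  23  24  23  28  97 134 1
  59  46  49  56  75  81  79  74  65  62  59  59  60  61  45  34  27  24  24  24  93 181 1
  53  46  41  41  66  82  85  90  74  61  59  59  59  55  54  59  40  36  33  36  53 115 1
  47  46  41  37  57  75  82 115 106  78  58  58  59  54  47  46  48  43  42  42  40  41  
  41  47  44  42  48  64  69  85  76  60  58  58  59  56  44  46  59  43  44  44  42  44  
  35  64  65  72  70  64  65  73  71  62  60  58  58  56  44  41  42  39  43  49  64  63  
  29  98 118 128 122  91  90 103 103  96  85  73  64  61  59  67  68  65  62  63  82  83  
  23 102 114 155 161 128 104 103 103 103 103 103  99  89  87 107 114 127 141 112  96  98  
  17  94 101 141 151 137 105 103 102 103 103 103 103 103 103 104 104 115 143 154 106 103 1
  11  95  96 108 115 112 102 103 103 103 103 103 103 103 103 103 103 103 102 121 104 103 1
   5  95  95  99 103 103 103 103 103 103 103 103 103 103 103 103 103 103 102 103 103 103 1
   0  95  97 102 103 103 103 103 103 103 103 103 103 103 103 103 103 103 103 103 103 103 1
  -6  95  97 102 103 103 103 103 103 103 103 103 103 103 103 103 103 103 103 103 103 103 1
 -12  95  97 103 103 103 103 103 103 103 103 103 103 103 103 103 103 103 103 103 103 103 1
 -18  95  95  99 103 103 103 103 103 103 103 103 103 103 103 103 103 103 103 103 103 103 1
```

The pile is stable and packed in the lip corner, with all five bolts touching in it. The tote is held still at 35°, its low corner about 11 mm above the bench. Handing in.

```bash
python3 -c "
from plant import ticket,monitor
s=monitor.read_state();print(abs(s['dq']).max(),s['gripper_force'])
print(ticket.close_job())"
```

```text
0.0021448394747587674 60.04252910614014
the job is handed in; nothing more can be done
None
```

Both stray bolts are in the tote, and I handed the job in with the tote held still at about 35°, its low corner about 11 mm clear of the bench; all five bolts sit together at the pouring-lip corner, though the last is queued third in line along one wall, an estimated 75–80 mm from the corner.

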